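Refit the drained vat in the resin printer and clamp it

TASK

The empty amber resin vat has drained on its sloping stand: lift it off, turn it so that its cut corner matches the filled-in corner of the recess in the printer's deck, and lower it gently, without dropping it, until it lies flat and fully home on the bottom of the recess. Then swing the red-knobbed clamp lever round as far as it goes, so that its nose holds the vat down. Leave the wash bottle, the build platform and the scraper where they are.

Things in the scene. Friction and masses are not known exactly. Their poses are not given: they have to be found in the camera images.
- vat: empty open-topped amber tray, outside 110 (its x) x 160 (its y) x 42 mm high (its z), 0.3 kg; walls 9 mm thick, upright; floor 3 mm. Origin: centre of the 110 x 160 underside; z points out of the open top. Its corner at -x, -y is cut off at 45 degrees, 40 mm off each side. At the start it lies on the stand open side up, sloping 30 degrees, its x, y directions as the stand's, its -x wall lowest
- vat_front_wall (a point): point on top of the vat's front (-x) wall, at vat (-50.5, 15, 42) mm, axes as the vat's. This wall runs from y = -40 to +80 mm in the vat frame and can be gripped across its 9 mm thickness, one finger inside the tray
- vat_corner (a point): middle of the vat's cut face, at underside height: vat (-35, -60, 0) mm. The wall on the cut is 7 mm thick and 34 mm high (pouring corner)
- drain_stand: fixed stand: grey drip tray 170 (x) x 200 (y) x 16 mm, on it two steel rails at y = -30 and +60 mm, sloping 30 degrees, rising to +x. Origin: underside centre, on the table. The vat's origin lies 64 mm above it. At each rail's low end a stop lug, 14 mm wide, 6 thick, reaches 14 mm up the outside of the vat's front wall; between the lugs (y = -23 to +53) and behind the upper wall is free
- printer: fixed resin printer, hood and build platform off: black base 240 (x) x 260 (y) mm, deck 130 mm above the table. Origin: footprint centre, on the table; front faces -x. The tower on the deck's back edge starts at x = +65 mm, is 96 mm wide and rises 282 mm above the deck; its empty arm reaches forward to x = +37 mm, 210 mm above the deck. So place the vat by its front or side wall, not the back one
- pocket (a point): centre of the floor of the recess in the deck, at printer (-20, 0, 118) mm, axes as the printer's. 12 mm deep, the vat's outline plus 3 mm play all round; 5 mm bevel round its mouth. The corner at -x, -y is filled in to match the vat's cut corner, so the vat goes in only with its x, y along these x, y. Seated, the vat's origin is here and its rim stands 30 mm above the deck
- pocket_corner (a point): where the point vat_corner lies when the vat is seated: (-35, -60, 0) mm from the point pocket, in its axes
- vat_clamp (a joint): angle (rad) of the swing clamp on its upright post: 0 = open (handle to the printer's +y, nose to its -x, clear of the recess); 1.571 = closed, at its stop (handle to the printer's -x, nose to -y, 4.5 mm above the seated vat's rim). Grows counter-clockwise seen from above. Starts at 0 to 0.25; turns lightly (about 1 N at the knob) and stays where left
- clamp_knob (a point): middle of the red upright round knob on the end of the clamp's handle, 186.5 mm above the table, 50 mm from the turning axis; knob 20 mm diameter, top at 196.5 mm. The handle under it is 12 mm wide, its top at 172.5 mm
- clamp_pivot (a point): point on the clamp's turning axis, at printer (-10, 100, 186.5) mm. The post (16 mm diameter) ends 176.5 mm above the table; the nose reaches 36 mm from the axis
- wash_bottle: white wash bottle standing on the table, 66 mm diameter, 180 mm tall; origin: centre of its foot; not to be disturbed
- build_platform: aluminium build platform lying on the table, 75 (x) x 130 (y) mm, 52 mm high with its block; origin: centre of its underside; not to be disturbed
- scraper: scraper lying on the table, 200 mm long (red handle to -x, 50 mm wide steel blade to +x), 14 mm high; origin: underside, mid-length; not to be disturbed
There are look-alikes about, which are no part of the job. Leave any blue look-alike of the vat alone.

How it is judged:
By the outcome, as a careful person would: the job done as asked, in the order asked, and still so for the second after the job is handed in, with the robot touching nothing.
It also fails if it takes over 54 s, if anything falls off the work surface, if the arm or the gripper's body presses on something with over 40 N, if the wrist force passes 120 N, or if a joint passes its speed limit or range.

ROBOT

A 6-joint arm with a two-finger parallel gripper is mounted at the origin on the work surface. World frame = base frame: x ahead of the robot, y to its left, z up, the work surface at z = 0. Lengths are in m, angles in rad, forces in N, time in s.
With the tool pointing down it reaches from about 0.25 to 0.775 m from the base axis. Payload 4 kg.
Tool frame: the origin (TCP) lies midway between the tips of the shut fingers; the grasp point (between the pads) lies robot.tcp_to_grasp behind it (robot.tcp_to_grasp is the distance from the TCP to the grasp point, in m); y points along the fingers, x is the direction in which the jaws open and shut, and the axes are right-handed (so a half turn about y gives the same grasp; the last joint's range is limited). The gripper opens to 94 mm and grips with 3 to 60 N. Pads are 16 mm wide; open, the fingers measure 119 mm over their backs; the gripper's body (75 mm by 177 mm) begins 78 mm behind the grasp point.
Start: joints at [1.042, 0.087, 1.371, -0, 1.684, -0.103], TCP at [0.227, 0.501, 0.206] pointing down, gripper open.
Joint ranges: [-3.1, 3.1], [-0.76, 2.03], [0.27, 2.55], [-1.08, 4.22], [0.17, 2.65], [-2.57, 2.57]. Speed limits (rad/s): [2.79, 2.79, 3.14, 3.14, 3.14, 3.14].

INTERFACE

Orientations are given as [roll, pitch, yaw] about the fixed x, y, z axes, in that order (R = Rz(yaw) Ry(pitch) Rx(roll)).
In Python, from bench import robot gives the robot as it stands.
- The arm moves only by the tool arm_command, never from a script. Its argument "series" is text: rows parted by semicolons, each of 7 numbers parted by spaces: the turn, a rotation vector about the tool's x, y, z in rad, then the shift along the tool's x, y, z in m, then the finger opening in m, from 0 to 0.094. A call has 1 to 12 rows; each row shifts and turns the pose as measured when the row begins, along the tool's axes as they then stand; what a row does not reach is not made up. A row lasts 1/10 s, in which the tool goes at most 50 mm and 8.59 degrees, less where a joint would pass 70% of its speed; a pose out of reach is approached as far as the arm can. A call with a gripper value outside its range is refused whole. The fingers move at their own pace and stop on an object; the grip force is fixed at half the most. Time passes only in rows, so rows that do not move let the fingers close. It gives the time, the measured TCP pose, the force and the opening at its end, in the units of the state.
- robot.get_obs(): the state, without advancing time (a new reading comes with each control period).
- robot.snapshot(name): name is "scene" or "top" or "wrist"; returns the picture (384x512x3 uint8, blue, green, red); there is no depth.
- robot.camera_params(name): a dict with "fx", "fy", "cx", "cy" (pixels), "extrinsics" (4x4, takes a point from camera to world coordinates). Camera axes: x right, y up, looking along -z (the intrinsics and any distortion apply to the point x, -y, -z); pixel columns grow to the right and rows downward; lengths in m; the calibration is good to about 2 mm. The wrist camera is an equidistant fisheye: a pixel r from the principal point sees the ray r / f radians off the axis. A picture is of the moment at which its call begins: read the wrist's pose just before it. camera_params takes no time and is no camera call; for the wrist camera it gives the pose at the moment of the call.
- robot.close_job(): hands the job in, once; it reports no verdict.
Trained networks look in the newest picture that a camera, given by its name, has taken for a name from the list of things; names that differ only in an ending like _2 or _b are one class to them, and where a whole thing is asked for, a point or a joint stands for the part that bears it (a point fixed in the world has none). Each returns a list of dicts, best first, with "score" (0 to 1); they miss things now and then, are a little off and sometimes report something else, mostly with a low value. They report only what shows in the picture. A call takes as long as a camera call. They do not tell look-alikes from the thing itself.
- robot.spot_in(camera, target): "centre" ([x, y, z] in m, in the coordinates of the camera as it stood for that picture, good to about 4 mm: the middle of the surface that is visible of it).
The state is a dict: "time": time; "joint_positions": joint angles; "qvel": joint speeds; "joint_torque": joint torques, N m; "tool_pos": TCP position; "ee_rot": TCP orientation; "wrist_force": force on the tool from outside, world axes, zero at the start; "wrist_torque": the same for the moment, N m; "width": finger opening in m.
Only numpy, scipy, OpenCV 4.12 (cv2) and the standard library are available. Lean on these libraries where they do the work, as an engineer would, in place of code of your own. Each camera call takes 0.05 s, during which the arm holds its last target.

## Working session

There is one attempt and no reset: what is moved stays moved. The work goes in short steps, Python scripts to look and compute and a tool call to move; the robot and the scene stay as the last step left them, time stands still between calls to the robot, and variables do not carry over. Pictures are saved under pics/ and viewed, and the job is handed in when it is done.

Besides the shell and the picture viewer there is one more tool, called after "Emit:" as a command line: name --argument value ..., lists and objects as JSON in quotes. arm_command: Moves the arm, as the interface text tells. Its arguments: {"type":"object","properties":{"series":{"type":"string"}},"required":["series"]}

```bash
ls; mkdir -p pics; python3 - <<'E'
from bench import robot
import cv2
o=robot.get_obs()
print({k:(o[k] if isinstance(o[k],float) else [round(float(v),4) for v in o[k]]) if hasattr(o[k],'__len__') else o[k] for k in o})
print(robot.tcp_to_grasp)
for n in ["scene","top","wrist"]:
    im=robot.snapshot(n); cv2.imwrite(f"pics/{n}0.png",im)
    p=robot.camera_params(n); print(n,p)
    for t in ["vat","drain_stand","printer","vat_clamp","clamp_knob","vat_front_wall","vat_corner","pocket","pocket_corner","clamp_pivot"]:
        try:
            import numpy as np
            for r in robot.spot_in(n,t)[:3]:
                E=np.array(p["extrinsics"]); c=np.array(r["centre"]); w=E[:3,:3]@c+E[:3,3]
                print(n,t,round(r["score"],2),w.round(3))
        except Exception as e: print(n,t,e)
print(robot.get_obs()["time"])
E
```

```text
pics
{'time': 0.0, 'joint_positions': [1.0419, 0.088, 1.3722, -0.0, 1.6836, -0.1031], 'qvel': [0.0002, 0.0002, -0.001, 0.0004, -0.0002, 0.0005], 'joint_torque': [0.0, -34.0198, -30.2421, 0.0718, 0.0331, -0.0002], 'tool_pos': [0.2269, 0.5004, 0.2043], 'ee_rot': [-1.5706, 0.0022, 1.145], 'wrist_force': [-0.0266, -0.428, 0.3449], 'wrist_torque': [-0.0373, 0.031, 0.046], 'width': 0.0937687632730988}
0.0188
scene {'fx': 474.7411495274176, 'fy': 474.7411495274176, 'cx': 258.5706424821944, 'cy': 189.7131324606197, 'extrinsics': array([[-0.45995753, -0.58406318,  0.66881184,  1.25402216],
       [ 0.88793352, -0.30561928,  0.34375997,  0.39172579],
       [ 0.00362425,  0.75197544,  0.65918117,  0.86500873],
       [ 0.        ,  0.        ,  0.        ,  1.        ]])}
scene vat 0.93 [0.597 0.241 0.106]
scene vat 0.58 [ 0.33  -0.18   0.041]
scene vat 0.34 [ 0.682 -0.296  0.172]
scene drain_stand 0.87 [0.607 0.249 0.003]
scene printer 0.61 [ 0.593 -0.309  0.127]
scene vat_clamp 0.8 [ 0.682 -0.292  0.17 ]
scene vat_clamp 0.25 [0.606 0.248 0.003]
scene clamp_knob 0.63 [ 0.679 -0.291  0.175]
sc
[... 1425 characters left out ...]
  0.133]
top pocket_corner 0.75 [ 0.563 -0.322  0.135]
top pocket_corner 0.51 [0.565 0.244 0.074]
top pocket_corner 0.38 [ 0.68  -0.293  0.172]
top clamp_pivot 0.82 [ 0.679 -0.292  0.173]
wrist {'fx': 297.3186396354542, 'fy': 297.3186396354542, 'cx': 256.62994922848594, 'cy': 193.75449932919008, 'extrinsics': array([[ 4.12361749e-01, -8.74092816e-01, -2.56748004e-01,
         1.51701144e-01],
       [ 9.11020046e-01,  3.95806005e-01,  1.15672308e-01,
         5.35066308e-01],
       [ 5.14068166e-04, -2.81601414e-01,  9.59531333e-01,
         3.83821866e-01],
       [ 0.00000000e+00,  0.00000000e+00,  0.00000000e+00,
         1.00000000e+00]])}
wrist drain_stand 0.88 [0.505 0.281 0.003]
1.65
```

View pics/scene0.png

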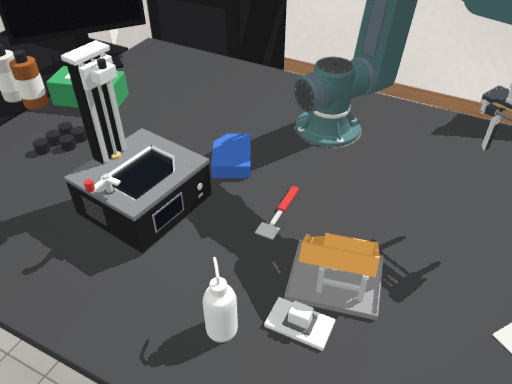

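View pics/top0.png

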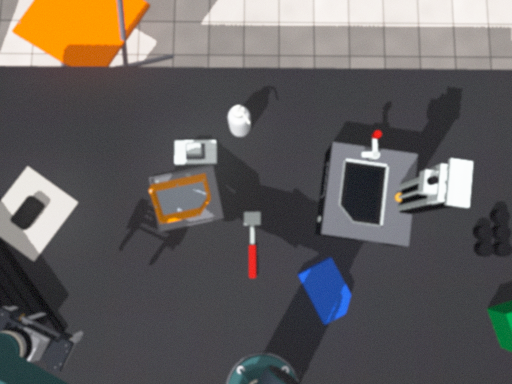

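View pics/wrist0.png

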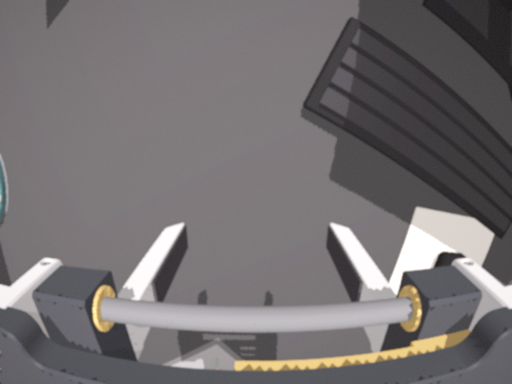

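The amber vat is at top-view pixel (182,198). The blue look-alike is at (325,290) and gets left alone. The printer is at (370,195) with its front facing left (+y). Next I'll enlarge these areas.

```bash
python3 - <<'E'
import cv2,numpy as np
a=cv2.imread("pics/top0.png"); s=cv2.imread("pics/scene0.png")
cv2.imwrite("pics/c1.png",cv2.resize(a[155:240,135:235],None,fx=7,fy=7,interpolation=cv2.INTER_CUBIC))
cv2.imwrite("pics/c2.png",cv2.resize(a[120:255,310:480],None,fx=4.4,fy=4.4,interpolation=cv2.INTER_CUBIC))
cv2.imwrite("pics/c3.png",cv2.resize(s[225:320,280:395],None,fx=6,fy=6,interpolation=cv2.INTER_CUBIC))
E
```

```text
(no output)
```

View pics/c1.png

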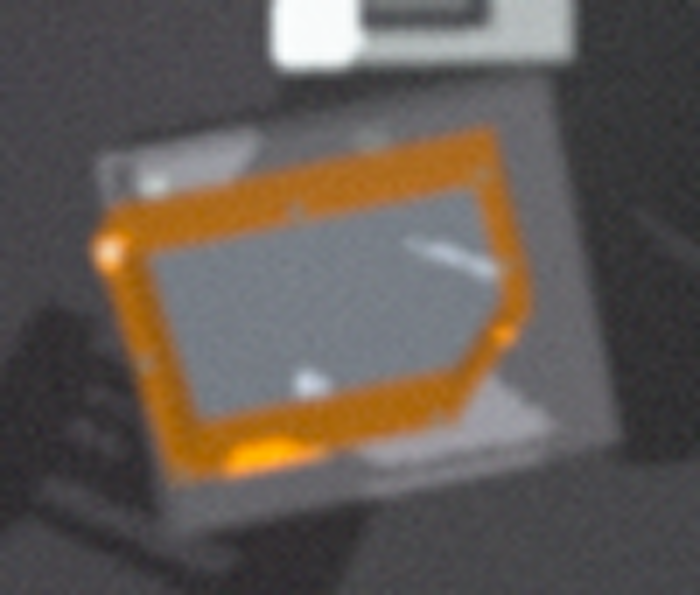

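View pics/c2.png

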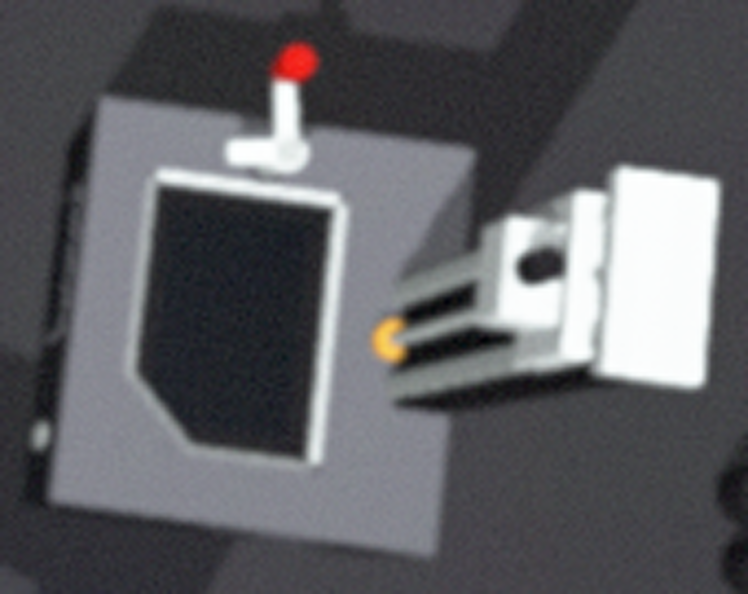

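View pics/c3.png

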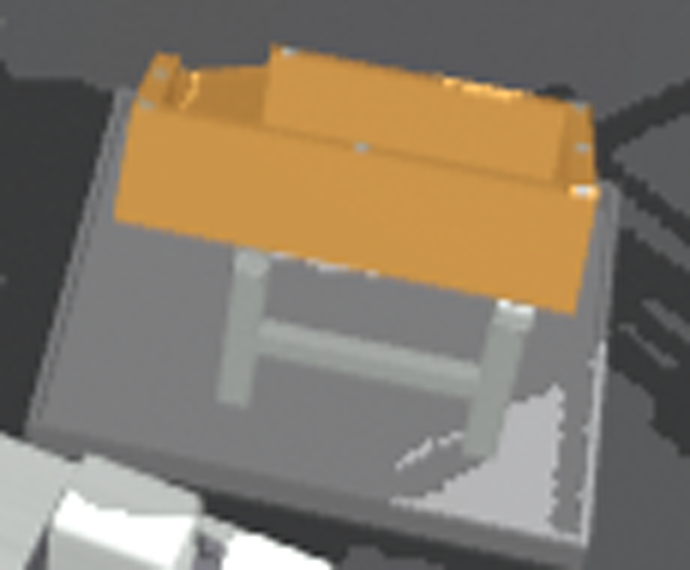

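```bash
cat > h.py <<'E'
import cv2,numpy as np
from bench import robot
from scipy.optimize import minimize
from scipy.spatial.transform import Rotation as Rn
def proj(p,P):
    E=np.array(p["extrinsics"]); c=(np.asarray(P,float)-E[:3,3])@E[:3,:3]
    x,y,z=c[:,0],-c[:,1],-c[:,2]
    return np.c_[p["cx"]+p["fx"]*x/z,p["cy"]+p["fy"]*y/z]
def vatverts():
    o=[(55,-80),(55,80),(-55,80),(-55,-40),(-15,-80)]
    V=[(x,y,0) for x,y in o]+[(x,y,42) for x,y in o]
    return np.array(V)/1e3
def poly(shape,uv,S=8):
    m=np.zeros((shape[0]*S,shape[1]*S),np.uint8)
    q=cv2.convexHull(((uv+0.5)*S-0.5).astype(np.float32))
    cv2.fillPoly(m,[np.round(q*16).astype(np.int32)],255,shift=4)
    return cv2.resize(m,(shape[1],shape[0]),interpolation=cv2.INTER_AREA)/255.
E
python3 - <<'E'
from h import *
P={n:robot.camera_params(n) for n in("top","scene")}
M={}
for n in P:
    im=cv2.imread(f"pics/{n}0.png"); h=cv2.cvtColor(im,cv2.COLOR_BGR2HSV)
    m=cv2.inRange(h,(5,120,60),(25,255,255))
    box=dict(top=(145,165,220,235),scene=(290,225,395,285))[n]
    k=np.zeros_like(m);k[box[1]:box[3],box[0]:box[2]]=m[box[1]:box[3],box[0]:box[2]]
    c=np.vstack([x for x in cv2.findContours(k,0,2)[0] if cv2.contourArea(x)>15])
    print(n,cv2.boundingRect(c))
    f=np.zeros_like(m);cv2.fillPoly(f,[cv2.convexHull(c)],255);M[n]=f/255.
def T(v):
    R=Rn.from_euler('z',v[2]).as_matrix()@Rn.from_euler('y',-30,degrees=True).as_matrix()
    return vatverts()@R.T+[v[0],v[1],.064+(v[3] if len(v)>3 else 0)]
def cost(v,names):
    return sum(np.abs(poly(M[n].shape,proj(P[n],T(v)))-M[n]).sum()/M[n].sum() for n in names)
for names in(("top",),("scene",),("top","scene")):
    r=minimize(cost,[.568,.245,.22],args=(names,),method='Nelder-Mead',options=dict(initial_simplex=[[.568,.245,.22],[.59,.245,.22],[.568,.26,.22],[.568,.245,.3]]))
    print(names,r.x,r.fun)
v=np.array([*r.x,0]); 
s=np.vstack([v,v+np.diag([.01,.01,.05,.01])]);r=minimize(cost,v,args=(names,),method='Nelder-Mead',options=dict(initial_simplex=s));print(r.x,r.fun)
for n in P:
    im=cv2.imread(f"pics/{n}0.png");S=4
    im=cv2.resize(im,None,fx=S,fy=S);uv=proj(P[n],T(v))
    for a in range(5):
        for i,j in((a,(a+1)%5),(a+5,(a+1)%5+5),(a,a+5)):
            cv2.line(im,*[tuple(np.round((uv[t]+.5)*S).astype(int).tolist()) for t in(i,j)],(0,255,0),1)
    x,y=uv.mean(0)*S;x,y=int(x),int(y);cv2.imwrite(f"pics/f_{n}.png",im[y-200:y+200,x-250:x+250])
E
python3 -c "
import cv2,numpy as np
cv2.imwrite('pics/f.png',cv2.resize(np.hstack([cv2.imread('pics/f_top.png'),cv2.imread('pics/f_scene.png')]),(800,320)))"
```

```text
top (148, 174, 63, 50)
scene (299, 233, 81, 44)
('top',) [0.56943191 0.24087098 0.22881375] 0.0377962746789829
('scene',) [0.56961932 0.23596447 0.22823175] 0.03015668503050768
('top', 'scene') [0.56971413 0.23779499 0.21977903] 0.09832011411760719
[0.57019532 0.23783977 0.21761574 0.00133656] 0.09214917813518668
```

View pics/f.png

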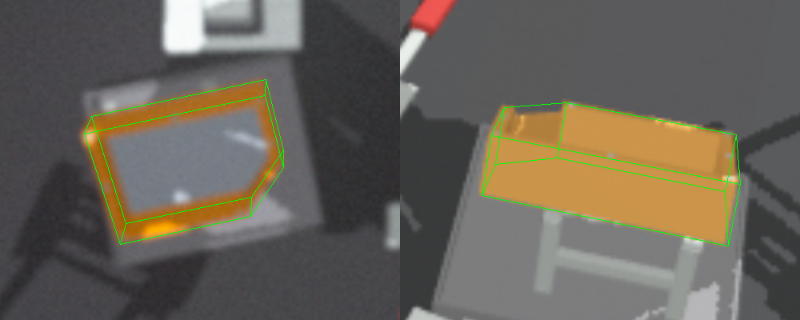

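```bash
cat > pr.py <<'E'
from h import *
P={n:robot.camera_params(n) for n in("top","scene")}
def outline(off):
    o=np.array([(55,-80),(55,80),(-55,80),(-55,-40),(-15,-80)],float)
    d=off; k=d*(np.sqrt(2)-1)
    return np.array([(55+d,-80-d),(55+d,80+d),(-55-d,80+d),(-55-d,-40-k),(-15-k,-80-d)])
def pts(v,loc,z):
    R=Rn.from_euler('z',v[2]).as_matrix()[:2,:2]
    w=loc/1e3@R.T+v[:2]
    return np.c_[w,np.full(len(w),z)]
deck=np.array([(-120,-130),(120,-130),(120,130),(-120,130)],float)
def pocket(off): return outline(off)+[-20,0]
def samp(poly,n=60):
    out=[]
    for a,b in zip(poly,np.roll(poly,-1,0)): out.append(a+(b-a)*np.linspace(.04,.96,n)[:,None])
    return np.vstack(out)
E
python3 - <<'E'
from pr import *
G={}
for n in P:
    g=cv2.GaussianBlur(cv2.cvtColor(cv2.imread(f"pics/{n}0.png"),6).astype(np.float32),(0,0),1.0)
    G[n]=(cv2.Sobel(g,cv2.CV_32F,1,0)/4,cv2.Sobel(g,cv2.CV_32F,0,1)/4)
def score(v,names,use):
    s=0
    for n in names:
        for pl in use:
            if pl=='d': L=samp(deck)
            else: L=samp(pocket(8))
            e=1e-3
            W=pts(v,L,.13); uv=proj(P[n],W)
            # tangent
            Ln=np.roll(L,-1,0)-L
            Ln[59::60]=Ln[58::60]
            uv2=proj(P[n],pts(v,L+Ln*.1,.13)); t=uv2-uv;t/=np.linalg.norm(t,axis=1)[:,None]
            gx,gy=[cv2.remap(q,uv[:,0].astype(np.float32),uv[:,1].astype(np.float32),1).ravel() for q in G[n]]
            s-=np.minimum(np.abs(gx*-t[:,1]+gy*t[:,0]),25).mean()
    return s
best={}
for names in(("top",),("scene",),("top","scene")):
  for use in("d","p","dp"):
    b=None
    for y0 in(-1.65,-1.7,-1.75):
      for dx in(-.01,0,.01):
       for dy in(-.01,0,.01):
        v=np.array([.567+dx,-.335+dy,y0])
        r=minimize(score,v,args=(names,use),method='Nelder-Mead',options=dict(initial_simplex=np.vstack([v,v+np.diag([.006,.006,.03])])))
        if b is None or r.fun<b.fun:b=r
    print(names,use,b.x.round(4),round(b.fun,2)); best[names,use]=b.x
v=best[("top","scene"),"dp"]
ims=[]
for n in P:
    S=4;im=cv2.resize(cv2.imread(f"pics/{n}0.png"),None,fx=S,fy=S,interpolation=2)
    for L,c,z in((deck,(0,255,0),.13),(pocket(8),(0,255,255),.13),(pocket(3),(255,0,255),.118)):
        uv=proj(P[n],pts(v,L,z)); cv2.polylines(im,[np.round((uv+.5)*S).astype(int)],True,c,1)
    x,y=(proj(P[n],pts(v,np.zeros((1,2)),.13))[0]*S).astype(int);x=max(x,250);ims.append(im[y-250:y+250,x-250:x+250])
cv2.imwrite("pics/pf.png",cv2.resize(np.hstack(ims),(800,400)))
E
```

```text
('top',) d [ 0.567  -0.3321 -1.7027] -16.18
('top',) p [ 0.5756 -0.2962 -1.6936] -24.65
('top',) dp [ 0.5752 -0.2946 -1.7091] -47.28
('scene',) d [ 0.5768 -0.2946 -1.706 ] -22.57
('scene',) p [ 0.571  -0.3385 -1.5238] -10.79
('scene',) dp [ 0.5683 -0.3308 -1.6718] -24.76
('top', 'scene') d [ 0.5705 -0.332  -1.714 ] -31.8
('top', 'scene') p [ 0.5737 -0.2982 -1.6985] -45.45
('top', 'scene') dp [ 0.574  -0.2958 -1.6998] -89.2
```

View pics/pf.png

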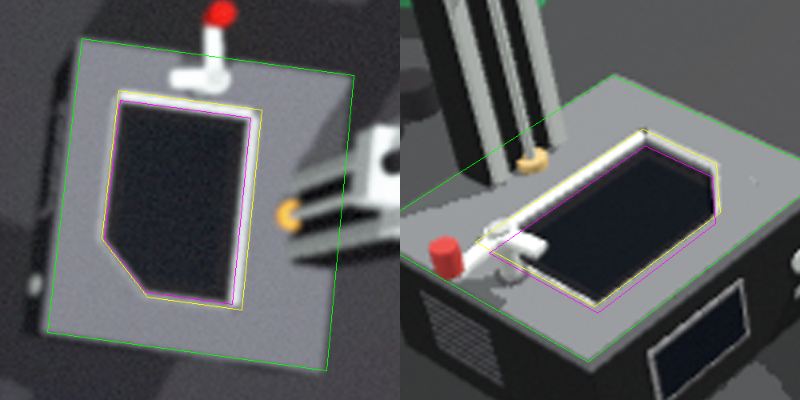

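```bash
cat > plan.py <<'E'
from h import *
RX=Rn.from_euler('x',-90,degrees=True)
VP=[.5697,.2385,.064]; VYAW=.226
def vatR(yaw,tilt=0): return Rn.from_euler('z',yaw)*Rn.from_euler('y',-tilt,degrees=True)
def toolpose(pos,yaw,tilt,local):
    R=vatR(yaw,tilt); return np.array(pos)+R.apply(np.array(local)/1e3), R*RX
def cur():
    o=robot.get_obs(); return np.array(o["tool_pos"]),Rn.from_euler('xyz',o["ee_rot"]),o
def plan(p,R,p1,R1,w,step=.03,ang=.12,chunk=12):
    dR=(R.inv()*R1).as_rotvec(); n=int(np.ceil(max(np.linalg.norm(p1-p)/step,np.linalg.norm(dR)/ang,1)))
    rows=[]
    for i in range(n):
        Ri=R*Rn.from_rotvec(dR*i/n)
        s=Ri.inv().apply((p1-p)/n); r=dR/n
        rows.append(" ".join(f"{a:.4f}".rstrip('0').rstrip('.') if abs(a)>5e-5 else "0" for a in [*r,*s,w]))
    print(n,"rows");
    for i in range(0,n,chunk): print("; ".join(rows[i:i+chunk]))
E
python3 - <<'E'
from plan import *
p,R,o=cur()
a,Ra=toolpose(VP,VYAW,30,(-50.5,15,100)); print(a)
g,_=toolpose(VP,VYAW,30,(-50.5,15,17)); print(g, toolpose(VP,VYAW,30,(-50.5,15,42))[0])
plan(p,R,a,Ra,.06,step=.035)
E
```

```text
[0.47498812 0.23211448 0.12535254]
[0.51543279 0.24141385 0.05347243] [0.50325066 0.23861283 0.07512307]
11 rows
-0.0219 0.0816 -0.0442 -0.013 0.0073 -0.0306 0.06; -0.0219 0.0816 -0.0442 -0.0107 0.0074 -0.0314 0.06; -0.0219 0.0816 -0.0442 -0.0085 0.0077 -0.032 0.06; -0.0219 0.0816 -0.0442 -0.0062 0.0081 -0.0325 0.06; -0.0219 0.0816 -0.0442 -0.0039 0.0086 -0.0327 0.06; -0.0219 0.0816 -0.0442 -0.0016 0.0092 -0.0327 0.06; -0.0219 0.0816 -0.0442 0.0006 0.0099 -0.0326 0.06; -0.0219 0.0816 -0.0442 0.0028 0.0106 -0.0322 0.06; -0.0219 0.0816 -0.0442 0.0049 0.0115 -0.0316 0.06; -0.0219 0.0816 -0.0442 0.0069 0.0125 -0.0309 0.06; -0.0219 0.0816 -0.0442 0.0088 0.0135 -0.03 0.06
```

Emit:
arm_command --series "-0.022 0.082 -0.044 -0.013 0.007 -0.031 0.06; -0.022 0.082 -0.044 -0.011 0.007 -0.031 0.06; -0.022 0.082 -0.044 -0.008 0.008 -0.032 0.06; -0.022 0.082 -0.044 -0.006 0.008 -0.032 0.06; -0.022 0.082 -0.044 -0.004 0.009 -0.033 0.06; -0.022 0.082 -0.044 -0.002 0.009 -0.033 0.06; -0.022 0.082 -0.044 0.001 0.01 -0.033 0.06; -0.022 0.082 -0.044 0.003 0.011 -0.032 0.06; -0.022 0.082 -0.044 0.005 0.011 -0.032 0.06; -0.022 0.082 -0.044 0.007 0.012 -0.031 0.06; -0.022 0.082 -0.044 0.009 0.013 -0.03 0.06; 0 0 0 0 0 0 0.06"

```text
time: 2.85
tool_pos: [0.4796, 0.2194, 0.125]
ee_rot: [-1.557, -0.545, 0.18]
wrist_force: [-0.1, -0.7, 0.3]
width: 0.0597
```

```bash
python3 - <<'E'
from plan import *
p,R,o=cur(); print(p.round(4),o["time"],o["joint_positions"])
a,Ra=toolpose(VP,VYAW,30,(-50.5,15,100)); plan(p,R,a,Ra,.06)
cv2.imwrite("pics/w1.png",robot.snapshot("wrist"))
E
```

```text
[0.4796 0.2194 0.125 ] 2.85 [ 0.38166674 -0.31221598  1.99320408 -0.11313283  0.92532334  0.24116464]
1 rows
0.0095 -0.0395 0.0217 -0.0018 -0.0013 0.0133 0.06
```

View pics/w1.png

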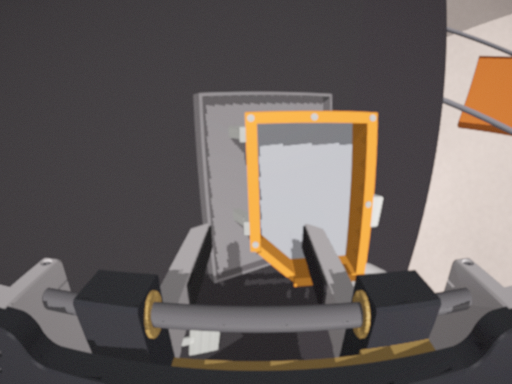

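The wrist view shows the front wall as the left band at column ~250, with the lugs at rows 135 and 228. The cut corner is at (275,262). I'll correct the pose and check the model in this camera.

Emit:
arm_command --series "0.01 -0.04 0.022 -0.002 -0.001 0.013 0.06; 0 0 0 0 0 0 0.06"

```text
time: 3.1
tool_pos: [0.4746, 0.2353, 0.1276]
ee_rot: [-1.57, -0.524, 0.233]
wrist_force: [-0.6, 0.2, -0.1]
width: 0.0596
```

```bash
cat >> h.py <<'E'
def projw(p,P):
    E=np.array(p["extrinsics"]); c=(np.asarray(P,float)-E[:3,3])@E[:3,:3]
    x,y,z=c[:,0],-c[:,1],-c[:,2]; rr=np.hypot(x,y); th=np.arctan2(rr,z)
    return np.c_[p["cx"]+p["fx"]*th*x/rr,p["cy"]+p["fy"]*th*y/rr]
E
python3 - <<'E'
from plan import *
p,R,o=cur(); print(p.round(4),o["time"])
a,Ra=toolpose(VP,VYAW,30,(-50.5,15,100)); plan(p,R,a,Ra,.06)
cp=robot.camera_params("wrist"); im=robot.snapshot("wrist")
Rv=vatR(VYAW,30)
def ring(off,z):
    o=np.array([(55,-80),(55,80),(-55,80),(-55,-40),(-15,-80)],float)
    d=off;k=d*.4142;q=np.array([(55+d,-80-d),(55+d,80+d),(-55-d,80+d),(-55-d,-40-k),(-15-k,-80-d)])
    q=np.vstack([a+(b-a)*np.linspace(0,1,20)[:,None] for a,b in zip(q,np.roll(q,-1,0))])
    return np.c_[q,np.full(len(q),z)]/1e3
S=2;im=cv2.resize(im,None,fx=S,fy=S)
for r,c in((ring(0,42),(0,255,0)),(ring(-9,42),(255,0,255))):
    uv=projw(cp,Rv.apply(r)+VP); cv2.polylines(im,[np.round((uv+.5)*S).astype(int)],True,c,1)
cv2.imwrite("pics/w2.png",im[150:650,300:824])
E
```

```text
[0.4746 0.2353 0.1276] 3.1
1 rows
-0.0049 0.0063 -0.0001 -0.0015 0.0018 -0.0031 0.06
```

View pics/w2.png

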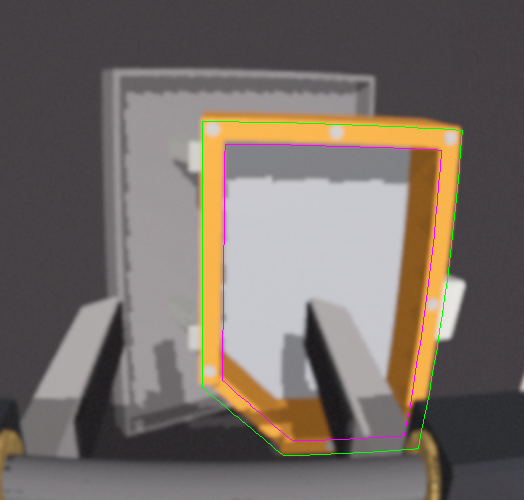

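The model matches the rim in the wrist view to about 2 px. The vat sits ~2 mm further toward +y, which doesn't matter for the grasp. Now I'll lower along the wall.

Emit:
arm_command --series "-0.004 0.005 0 -0.0015 0.02 -0.002 0.06; 0 0 0 0 0.025 0 0.06; 0 0 0 0 0.02 0 0.06; 0 0 0 0 0.01 0 0.06; 0 0 0 0 0 0 0.06"

```text
time: 3.65
tool_pos: [0.5125, 0.249, 0.0654]
ee_rot: [-1.57, -0.531, 0.238]
wrist_force: [0.3, 0.7, 0.2]
width: 0.06
```

```bash
sed -i 's/VP=\[.*\]/VP=[.5697,.2405,.064]/;' plan.py; python3 - <<'E'
from plan import *
p,R,o=cur(); print(p.round(4),o["time"],o["wrist_force"],o["joint_positions"])
a,Ra=toolpose(VP,VYAW,30,(-50.5,15,17)); plan(p,R,a,Ra,.06)
cv2.imwrite("pics/w3.png",robot.snapshot("wrist"))
E
```

```text
[0.5125 0.249  0.0654] 3.65 [0.33909988 0.74361584 0.1993455 ] [ 0.40345884 -0.13687452  1.9761591  -0.11698704  0.78057889  0.22627421]
1 rows
-0.0073 0.0104 0.0074 -0.0047 0.011 -0.0061 0.06
```

View pics/w3.png

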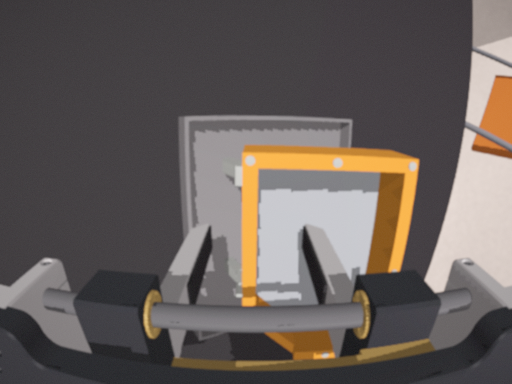

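Emit:
arm_command --series "-0.007 0.01 0.007 -0.005 0.006 -0.006 0.06; 0 0 0 0 0.005 0 0.06; 0 0 0 0 0 0 0.06"

```text
time: 4.0
tool_pos: [0.5161, 0.2442, 0.0563]
ee_rot: [-1.57, -0.529, 0.226]
wrist_force: [-0.5, 0.4, -1.2]
width: 0.0598
```

```bash
python3 - <<'E'
from plan import *
p,R,o=cur(); print(p.round(4),o["time"],o["wrist_force"])
a,Ra=toolpose(VP,VYAW,30,(-50.5,15,17)); plan(p,R,a,Ra,.06)
E
```

```text
[0.5161 0.2442 0.0563] 4.0 [-0.49514342  0.43998642 -1.19830514]
1 rows
-0.0012 0.0002 0.0052 -0.0022 0.002 -0.0006 0.06
```

Emit:
arm_command --series "0 0 0.005 -0.002 0.002 -0.001 0.06; 0 0 0 0 0 0 0; 0 0 0 0 0 0 0; 0 0 0 0 0 0 0; 0 0 0 0 0 0 0; 0 0 0 0 0 0 0; 0 0 0 0 0 0 0"

```text
time: 4.7
tool_pos: [0.5163, 0.2429, 0.0551]
ee_rot: [-1.569, -0.526, 0.226]
wrist_force: [0.3, -0.3, -0.1]
width: 0.0152
```

```bash
python3 - <<'E'
from plan import *
p,R,o=cur(); print(p.round(4),o["time"],o["wrist_force"],o["width"])
a,Ra=toolpose(VP,VYAW,30,(-50.5,15,17)); plan(p,R,a,Ra,.06)
E
```

```text
[0.5163 0.2429 0.0551] 4.7 [ 0.28069012 -0.26196691 -0.11651012] 0.015240049672277751
1 rows
-0.0014 -0.0004 0.0025 -0.0014 0.001 0.0006 0.06
```

Emit:
arm_command --series "0 0 0 0 0 0 0; 0 0 0 0 0 0 0; 0 0 0 0 0 0 0"

```text
time: 5.0
tool_pos: [0.515, 0.2425, 0.0542]
ee_rot: [-1.569, -0.523, 0.225]
wrist_force: [-1.8, -0.1, 0.2]
width: 0.0089
```

Gripped at 8.9 mm, so the wall is between the pads. I'll lift along the vat's normal first.

Emit:
arm_command --series "0 0 0 0 -0.005 0 0; 0 0 0 0 -0.01 0 0; 0 0 0 0 -0.015 0 0; 0 0 0 0 -0.015 0 0; 0 0 0 0 -0.015 0 0; 0 0 0 0 -0.015 0 0; 0 0 0 0 0 0 0"

```text
time: 5.7
tool_pos: [0.4711, 0.2316, 0.116]
ee_rot: [-1.571, -0.506, 0.225]
wrist_force: [0.7, 0.5, -2.3]
width: 0.0088
```

```bash
python3 - <<'E'
from plan import *
p,R,o=cur(); print(p.round(4),o["time"],o["wrist_force"],o["wrist_torque"],o["width"],o["joint_positions"])
cv2.imwrite("pics/w4.png",robot.snapshot("wrist"))
cv2.imwrite("pics/s4.png",robot.snapshot("scene"))
cv2.imwrite("pics/ws4.png",cv2.resize(np.hstack([cv2.imread("pics/w4.png"),cv2.imread("pics/s4.png")]),(800,300)))
E
```

```text
[0.4711 0.2316 0.116 ] 5.7 [ 0.65778324  0.51121141 -2.30350474] [-0.1124237   0.65599413  0.04840775] 0.008786610909144897 [ 0.40814717 -0.28615991  1.97884078 -0.10872879  0.95243314  0.22347021]
```

View pics/ws4.png

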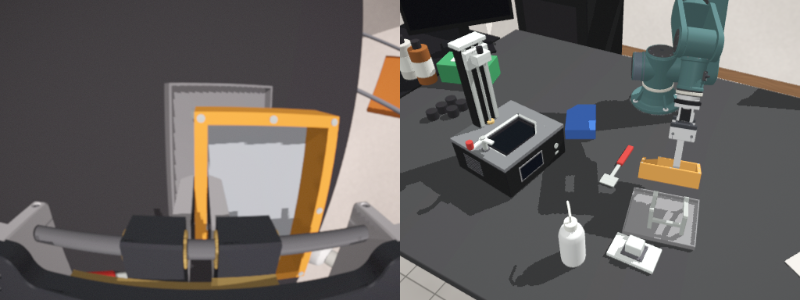

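```bash
cat >> plan.py <<'E'
PP=np.array([.5745,-.295]); PYAW=-1.701
_a=np.array([np.cos(PYAW),np.sin(PYAW)]); PK=np.array([*(PP-.02*_a),.118])
E
python3 - <<'E'
from plan import *
p,R,o=cur(); print(PK)
R1=vatR(VYAW)*RX; p1=np.array([.46,.22,.265]); plan(p,R,p1,R1,0)
b,Rb=toolpose(PK+[0,0,.125],PYAW,0,(-50.5,15,17)); print(b); plan(p1,R1,b,Rb,0)
E
```

```text
[ 0.57709672 -0.27516929  0.118     ]
6 rows
0.0002 -0.0001 0.0838 0.0103 -0.0231 -0.0014 0; 0.0002 -0.0001 0.0838 0.0083 -0.0239 -0.0014 0; 0.0002 -0.0001 0.0838 0.0063 -0.0245 -0.0014 0; 0.0002 -0.0001 0.0838 0.0042 -0.025 -0.0014 0; 0.0002 -0.0001 0.0838 0.0021 -0.0252 -0.0014 0; 0.0002 -0.0001 0.0838 0 -0.0253 -0.0014 0
[ 0.59852648 -0.22704429  0.26      ]
17 rows
0 0.1134 0 0.002 0.0003 -0.0275 0; 0 0.1134 0 0.0051 0.0003 -0.027 0; 0 0.1134 0 0.0082 0.0003 -0.0263 0; 0 0.1134 0 0.0111 0.0003 -0.0252 0; 0 0.1134 0 0.0139 0.0003 -0.0238 0; 0 0.1134 0 0.0165 0.0003 -0.0221 0; 0 0.1134 0 0.0189 0.0003 -0.0201 0; 0 0.1134 0 0.021 0.0003 -0.0178 0; 0 0.1134 0 0.0229 0.0003 -0.0153 0; 0 0.1134 0 0.0245 0.0003 -0.0126 0; 0 0.1134 0 0.0257 0.0003 -0.0098 0; 0 0.1134 0 0.0267 0.0003 -0.0068 0
0 0.1134 0 0.0273 0.0003 -0.0037 0; 0 0.1134 0 0.0275 0.0003 -0.0006 0; 0 0.1134 0 0.0274 0.0003 0.0025 0; 0 0.1134 0 0.027 0.0003 0.0056 0; 0 0.1134 0 0.0262 0.0003 0.0086 0
```

Emit:
arm_command --series "0 0 0 0.01 -0.022 0 0; 0 0 0.06 0.01 -0.024 -0.001 0; 0 0 0.084 0.008 -0.024 -0.001 0; 0 0 0.084 0.006 -0.024 -0.001 0; 0 0 0.084 0.004 -0.025 -0.001 0; 0 0 0.084 0.002 -0.025 -0.001 0; 0 0 0.084 0 -0.02 -0.001 0; 0 0 0 0 0 0 0"

```text
time: 6.6
tool_pos: [0.4514, 0.2196, 0.2723]
ee_rot: [-1.576, 0.022, 0.226]
wrist_force: [0.7, 0.2, -3.8]
width: 0.0086
```

```bash
python3 - <<'E'
from plan import *
p,R,o=cur(); print(p,o["ee_rot"],o["wrist_force"],o["wrist_torque"],o["width"],o["joint_positions"])
b,Rb=toolpose(PK+[0,0,.125],PYAW,0,(-50.5,15,17)); plan(p,R,b,Rb,0)
E
```

```text
[0.45138949 0.21958108 0.2723153 ] [-1.57618325  0.02220258  0.22586016] [ 0.74515996  0.18777311 -3.75595082] [-0.0458111   0.14637765  0.02884834] 0.008638388137685271 [ 0.34171377 -0.00573823  1.33599246 -0.00288387  1.83401372  0.11507503]
17 rows
0.0015 0.1133 -0.0006 0.0026 0.0008 -0.0275 0; 0.0015 0.1133 -0.0006 0.0057 0.0008 -0.0271 0; 0.0015 0.1133 -0.0006 0.0087 0.0007 -0.0263 0; 0.0015 0.1133 -0.0006 0.0116 0.0007 -0.0251 0; 0.0015 0.1133 -0.0006 0.0144 0.0007 -0.0236 0; 0.0015 0.1133 -0.0006 0.017 0.0007 -0.0219 0; 0.0015 0.1133 -0.0006 0.0193 0.0006 -0.0198 0; 0.0015 0.1133 -0.0006 0.0214 0.0006 -0.0175 0; 0.0015 0.1133 -0.0006 0.0233 0.0006 -0.015 0; 0.0015 0.1133 -0.0006 0.0248 0.0006 -0.0122 0; 0.0015 0.1133 -0.0006 0.026 0.0006 -0.0093 0; 0.0015 0.1133 -0.0006 0.0269 0.0006 -0.0063 0
0.0015 0.1133 -0.0006 0.0275 0.0006 -0.0033 0; 0.0015 0.1133 -0.0006 0.0277 0.0006 -0.0001 0; 0.0015 0.1133 -0.0006 0.0275 0.0006 0.003 0; 0.0015 0.1133 -0.0006 0.027 0.0007 0.0061 0; 0.0015 0.1133 -0.0006 0.0261 0.0007 0.0091 0
```

Emit:
arm_command --series "0.001 0.113 -0.001 0.003 0.001 -0.027 0; 0.001 0.113 -0.001 0.006 0.001 -0.027 0; 0.001 0.113 -0.001 0.009 0.001 -0.026 0; 0.001 0.113 -0.001 0.012 0.001 -0.025 0; 0.001 0.113 -0.001 0.014 0.001 -0.024 0; 0.001 0.113 -0.001 0.017 0.001 -0.022 0; 0.001 0.113 -0.001 0.019 0.001 -0.02 0; 0.001 0.113 -0.001 0.021 0.001 -0.017 0; 0.001 0.113 -0.001 0.023 0 -0.015 0; 0.001 0.113 -0.001 0.025 0 -0.012 0; 0.001 0.113 -0.001 0.026 0 -0.009 0; 0.001 0.113 -0.001 0.027 0 -0.006 0"

```text
time: 7.8
tool_pos: [0.5477, -0.1022, 0.2357]
ee_rot: [-1.587, 0.002, -1.175]
wrist_force: [-0.6, 0.6, -3.8]
width: 0.0086
```

```bash
python3 - <<'E'
from plan import *
p,R,o=cur(); print(p,o["ee_rot"],o["wrist_force"],o["width"],o["joint_positions"])
b,Rb=toolpose(PK+[0,0,.125],PYAW,0,(-50.5,15,17)); plan(p,R,b,Rb,0)
E
```

```text
[ 0.54766349 -0.1021764   0.23572739] [-1.58728313  0.00208229 -1.17549256] [-0.57555772  0.58842797 -3.80067845] 0.008572612448103362 [-0.28072104  0.11116317  1.28536293 -0.00884789  1.75922329  0.89315853]
5 rows
0.0033 0.1051 0.0005 0.027 -0.0049 -0.0003 0; 0.0033 0.1051 0.0005 0.0268 -0.0049 0.0025 0; 0.0033 0.1051 0.0005 0.0264 -0.0049 0.0054 0; 0.0033 0.1051 0.0005 0.0257 -0.0049 0.0081 0; 0.0033 0.1051 0.0005 0.0247 -0.0049 0.0108 0
```

Emit:
arm_command --series "0.003 0.105 0 0.015 -0.015 0 0; 0.003 0.105 0 0.02 -0.01 0.002 0; 0.003 0.105 0 0.026 -0.006 0.005 0; 0.003 0.105 0 0.026 -0.005 0.007 0; 0.003 0.105 0 0.025 -0.005 0.009 0; 0 0 0 0.012 0 0.003 0; 0 0 0 0 0 0 0"

```text
time: 8.5
tool_pos: [0.5867, -0.2281, 0.2593]
ee_rot: [-1.582, -0.001, -1.724]
wrist_force: [0.6, 0.6, -4.2]
width: 0.0085
```

```bash
python3 - <<'E'
from plan import *
p,R,o=cur(); print(p,o["ee_rot"],o["wrist_force"],o["width"],o["joint_positions"])
b,Rb=toolpose(PK+[0,0,.125],PYAW,0,(-50.5,15,17)); plan(p,R,b,Rb,0)
for n in("wrist","scene","top"): cv2.imwrite(f"pics/{n}5.png",robot.snapshot(n))
cv2.imwrite("pics/a5.png",cv2.resize(np.hstack([cv2.imread("pics/scene5.png")[50:250,40:240],cv2.imread("pics/top5.png")[100:300,280:480]]),(800,400),interpolation=2))
E
```

```text
[ 0.58670903 -0.22808247  0.25930173] [-1.58215688e+00 -9.20365777e-04 -1.72372145e+00] [ 0.61040334  0.6066717  -4.17481807] 0.008532757291444584 [-0.45840479  0.27411686  1.0486541  -0.00444201  1.82937712  1.26420868]
1 rows
0.0114 -0.0227 0.0008 -0.0028 -0.0008 0.0115 0
```

View pics/a5.png

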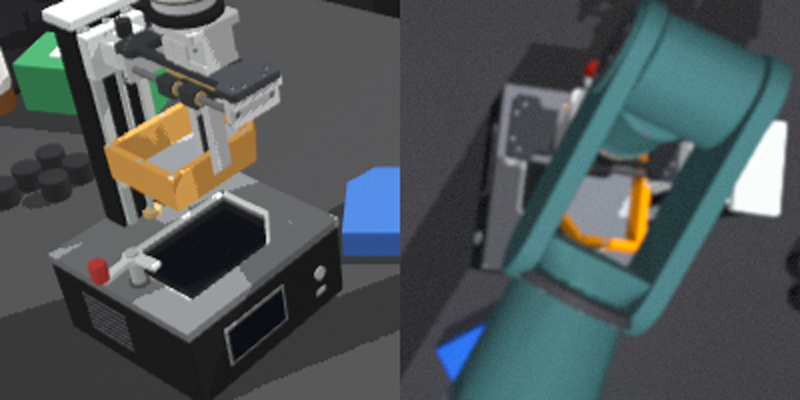

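View pics/wrist5.png

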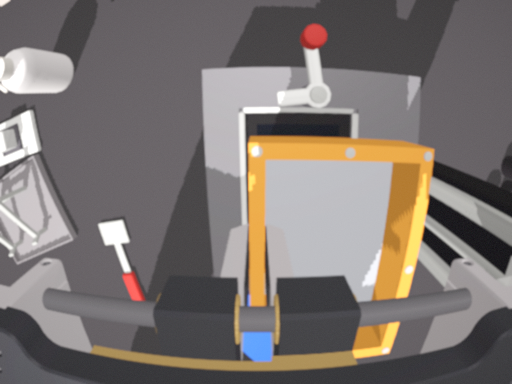

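Emit:
arm_command --series "0.011 -0.023 0 -0.003 -0.001 0.011 0; 0 0 0 0 0 0 0"

```text
time: 8.85
tool_pos: [0.599, -0.222, 0.2619]
ee_rot: [-1.569, 0.001, -1.693]
wrist_force: [0.3, 0.6, -3.3]
width: 0.0088
```

```bash
cat >> plan.py <<'E'
def ring(off,z,dx=0):
    d=off;k=d*.4142;q=np.array([(55+d,-80-d),(55+d,80+d),(-55-d,80+d),(-55-d,-40-k),(-15-k,-80-d)])
    q=np.vstack([a+(b-a)*np.linspace(0,1,20)[:,None] for a,b in zip(q,np.roll(q,-1,0))])
    return np.c_[q,np.full(len(q),z)]/1e3
def overlay(name,local=(-50.5,15,17),pp=None,pyaw=None,tilt=0,crop=(100,620,300,1000)):
    p,R,o=cur(); cp=robot.camera_params("wrist"); im=robot.snapshot("wrist"); cv2.imwrite(name.replace(".png","_raw.png"),im)
    np.savez(name+".npz",p=p,R=R.as_matrix(),E=cp["extrinsics"])
    S=2; im=cv2.resize(im,None,fx=S,fy=S)
    Rv=R*RX.inv(); vp=p-Rv.apply(np.array(local)/1e3)
    pp=PK if pp is None else pp; pyaw=PYAW if pyaw is None else pyaw
    Rp=vatR(pyaw)
    def dr(W,c):
        uv=projw(cp,W); cv2.polylines(im,[np.round((uv+.5)*S).astype(int)],True,c,1)
    dr(Rv.apply(ring(0,42))+vp,(0,255,0)); dr(Rv.apply(ring(-9,42))+vp,(255,0,255))
    dr(Rp.apply(ring(8,12))+pp,(255,255,0)); dr(Rp.apply(ring(3,0))+pp,(0,0,255))
    d=np.array([(-100,-130),(140,-130),(140,130),(-100,130)],float); d=np.vstack([a+(b-a)*np.linspace(0,1,20)[:,None] for a,b in zip(d,np.roll(d,-1,0))])
    dr(Rp.apply(np.c_[d,np.full(len(d),12.)]/1e3)+pp,(0,255,255))
    cv2.imwrite(name,im[crop[0]:crop[1],crop[2]:crop[3]])
    print("vat origin",vp.round(4),"yaw",Rv.as_euler('zyx').round(4),"pocket rel (printer axes)",Rp.inv().apply(vp-pp).round(4))
E
python3 - <<'E'
from plan import *
p,R,o=cur(); print(p,o["ee_rot"],o["time"])
b,Rb=toolpose(PK+[0,0,.125],PYAW,0,(-50.5,15,17)); plan(p,R,b,Rb,0)
overlay("pics/o1.png")
E
```

```text
[ 0.59899906 -0.22200704  0.26186751] [-1.56852384e+00  5.77756154e-04 -1.69298213e+00] 8.85
1 rows
-0.0023 0.008 -0.0006 0.0051 0.0019 0.0001 0
vat origin [ 0.578  -0.2703  0.2448] yaw [-1.693e+00 -2.300e-03  3.000e-04] pocket rel (printer axes) [-0.0049  0.0003  0.1268]
```

View pics/o1.png

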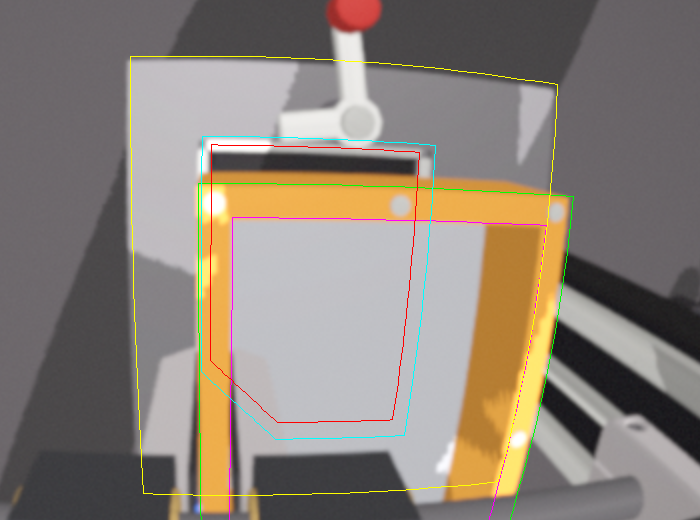

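Emit:
arm_command --series "-0.002 0.008 0 0.005 0.015 -0.001 0; 0 0 0 0 0.02 0 0; 0 0 0 0 0.02 0 0; 0 0 0 0 0.018 0 0; 0 0 0 0 0.012 0 0; 0 0 0 0 0 0 0; 0 0 0 0 0 0 0"

```text
time: 9.6
tool_pos: [0.5957, -0.2262, 0.1704]
ee_rot: [-1.573, -0.0, -1.7]
wrist_force: [-0.1, -1.2, -1.9]
width: 0.0087
```

```bash
python3 - <<'E'
from plan import *
p,R,o=cur(); print(p,o["ee_rot"],o["time"],o["wrist_force"])
b,Rb=toolpose(PK+[0,0,.03],PYAW,0,(-50.5,14.2,17)); plan(p,R,b,Rb,0)
overlay("pics/o2.png",local=(-50.5,14.2,17))
E
```

```text
[ 0.59568912 -0.22615483  0.17039071] [-1.57311097e+00 -4.48875561e-04 -1.70030776e+00] 9.6 [-0.14636276 -1.21967603 -1.90585313]
1 rows
0.0023 0.0007 0.0004 0.0005 0.0054 0.0021 0
vat origin [ 0.575  -0.2744  0.1534] yaw [-1.7003e+00  2.4000e-03 -1.0000e-04] pocket rel (printer axes) [-0.0005 -0.0021  0.0354]
```

View pics/o2.png

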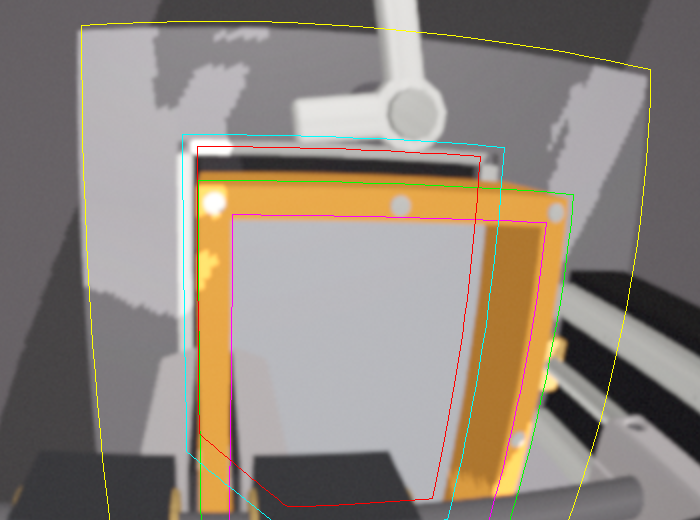

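Overlay check: the recess bevel lies ~1.5 mm toward printer −x and ~1 mm toward −y of my model. That is within the play, so I'll correct by that and go on.

Emit:
arm_command --series "0.002 0 0 -0.001 0.007 0.002 0; 0 0 0 0 0.007 0.001 0; 0 0 0 0 0.005 0 0; 0 0 0 0 0 0 0"

```text
time: 10.05
tool_pos: [0.6006, -0.2262, 0.153]
ee_rot: [-1.566, -0.002, -1.7]
wrist_force: [0.0, -0.2, -2.8]
width: 0.0087
```

```bash
cat >> plan.py <<'E'
PK=PK+vatR(PYAW).apply([-.0015,-.001,0])
E
python3 - <<'E'
from plan import *
p,R,o=cur(); print(p,o["ee_rot"],o["time"],o["wrist_force"])
b,Rb=toolpose(PK+[0,0,.01],PYAW,0,(-50.5,14.2,17)); plan(p,R,b,Rb,0)
overlay("pics/o3.png",local=(-50.5,14.2,17))
E
```

```text
[ 0.60057798 -0.22623979  0.15298348] [-1.56562232 -0.00220639 -1.7003056 ] 10.05 [ 0.03318543 -0.15194746 -2.79761053]
1 rows
-0.0052 0.0007 0.0022 -0.0005 0.008 -0.0038 0
vat origin [ 0.5801 -0.2745  0.136 ] yaw [-1.7003 -0.0048 -0.0029] pocket rel (printer axes) [0.0005 0.0039 0.018 ]
```

View pics/o3.png

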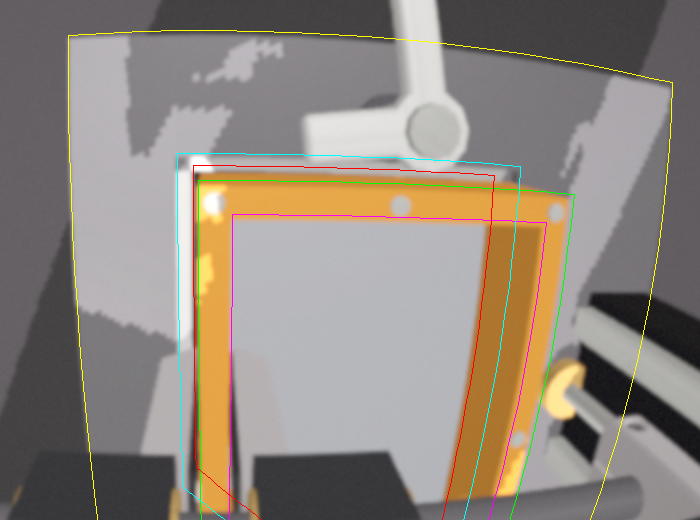

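Emit:
arm_command --series "-0.005 0 0.002 0 0 -0.004 0; 0 0 0 0 0 0 0"

```text
time: 10.3
tool_pos: [0.5967, -0.2258, 0.1539]
ee_rot: [-1.57, -0.001, -1.7]
wrist_force: [0.3, 0.6, -3.2]
width: 0.0087
```

```bash
python3 - <<'E'
from plan import *
p,R,o=cur(); print(p,o["ee_rot"],o["time"],o["wrist_force"])
b,Rb=toolpose(PK,PYAW,0,(-50.5,14.2,17)); plan(p,R,b,Rb,0)
E
```

```text
[ 0.59668377 -0.2258454   0.15386612] [-1.56977567e+00 -5.68905182e-04 -1.70020539e+00] 10.3 [ 0.28826999  0.56036531 -3.20808285]
1 rows
-0.001 0.0008 0.0006 -0.0006 0.0189 0.0002 0
```

Aligned to within 1 mm. I'll lower slowly and watch the force.

Emit:
arm_command --series "0 0 0 -0.0005 0.005 0 0; 0 0 0 0 0.004 0 0; 0 0 0 0 0.003 0 0; 0 0 0 0 0 0 0"

```text
time: 10.7
tool_pos: [0.5968, -0.2254, 0.1414]
ee_rot: [-1.569, -0.001, -1.7]
wrist_force: [0.1, 0.4, -2.9]
width: 0.0091
```

```bash
python3 - <<'E'
from plan import *
p,R,o=cur(); print(p,o["ee_rot"],o["time"],o["wrist_force"])
b,Rb=toolpose(PK,PYAW,0,(-50.5,14.2,17)); plan(p,R,b,Rb,0)
E
```

```text
[ 0.59680952 -0.22544122  0.14136393] [-1.56887298e+00 -8.05208956e-04 -1.70037443e+00] 10.7 [ 0.13386151  0.35031774 -2.89312618]
1 rows
-0.0019 0.0006 0.0008 -0.0001 0.0064 0.0001 0
```

Emit:
arm_command --series "-0.002 0 0.001 0 0.002 0 0; 0 0 0 0 0.002 0 0; 0 0 0 0 0 0 0"

```text
time: 11.0
tool_pos: [0.5968, -0.2254, 0.1368]
ee_rot: [-1.571, 0.0, -1.7]
wrist_force: [-0.6, 1.1, -3.0]
width: 0.0088
```

Emit:
arm_command --series "0 0 0 0 0.001 0 0; 0 0 0 0 0 0 0"

```text
time: 11.2
tool_pos: [0.5971, -0.2255, 0.1363]
ee_rot: [-1.57, 0.0, -1.7]
wrist_force: [0.2, -0.2, -3.2]
width: 0.009
```

```bash
python3 - <<'E'
from plan import *
p,R,o=cur(); print(p,o["ee_rot"],o["time"],o["wrist_force"],o["wrist_torque"])
b,Rb=toolpose(PK,PYAW,0,(-50.5,14.2,17)); plan(p,R,b,Rb,0)
E
```

```text
[ 0.5970976  -0.22552731  0.13632103] [-1.57035046e+00  1.05087299e-04 -1.70037147e+00] 11.2 [ 0.23891529 -0.1736223  -3.16249587] [0.11809557 0.02359578 0.02016674]
1 rows
-0.0004 0.0006 -0.0001 -0.0002 0.0013 -0.0002 0
```

Emit:
arm_command --series "0 0 0 0 0.001 0 0; 0 0 0 0 0 0 0"

```text
time: 11.4
tool_pos: [0.5973, -0.2256, 0.1362]
ee_rot: [-1.569, -0.0, -1.7]
wrist_force: [-0.4, 0.6, -3.3]
width: 0.0089
```

Emit:
arm_command --series "0 0 0 0 0.001 0 0; 0 0 0 0 0 0 0"

```text
time: 11.6
tool_pos: [0.5975, -0.2257, 0.136]
ee_rot: [-1.568, -0.001, -1.7]
wrist_force: [-0.1, -0.2, -2.4]
width: 0.0088
```

Emit:
arm_command --series "0 0 0 0 0.001 0 0; 0 0 0 0 0 0 0"

```text
time: 11.8
tool_pos: [0.5975, -0.2257, 0.1359]
ee_rot: [-1.568, -0.001, -1.7]
wrist_force: [-0.1, 0.4, -3.0]
width: 0.0085
```

Emit:
arm_command --series "0 0 0 0 0.002 0 0; 0 0 0 0 0 0 0"

```text
time: 12.0
tool_pos: [0.5978, -0.2258, 0.1359]
ee_rot: [-1.566, -0.002, -1.7]
wrist_force: [0.2, 0.2, -3.5]
width: 0.0088
```

Emit:
arm_command --series "0 0 0 0 0.002 0 0; 0 0 0 0 0 0 0"

```text
time: 12.2
tool_pos: [0.5979, -0.2259, 0.1359]
ee_rot: [-1.564, -0.002, -1.7]
wrist_force: [-0.4, 0.0, -2.9]
width: 0.0087
```

```bash
python3 - <<'E'
from plan import *
p,R,o=cur(); print(p,o["ee_rot"],o["time"],o["wrist_force"],o["wrist_torque"])
overlay("pics/o4.png",local=(-50.5,14.2,17))
cv2.imwrite("pics/s6.png",cv2.resize(robot.snapshot("scene")[100:250,50:230],None,fx=4,fy=4,interpolation=2))
E
```

```text
[ 0.59792964 -0.2259034   0.13585512] [-1.56426585 -0.00210525 -1.70028383] 12.2 [-0.37290371  0.03124366 -2.87985936] [0.18986792 0.21388473 0.0096596 ]
vat origin [ 0.5774 -0.2742  0.1189] yaw [-1.7003 -0.0062 -0.0029] pocket rel (printer axes) [0.0005 0.0012 0.0009]
```

View pics/o4.png

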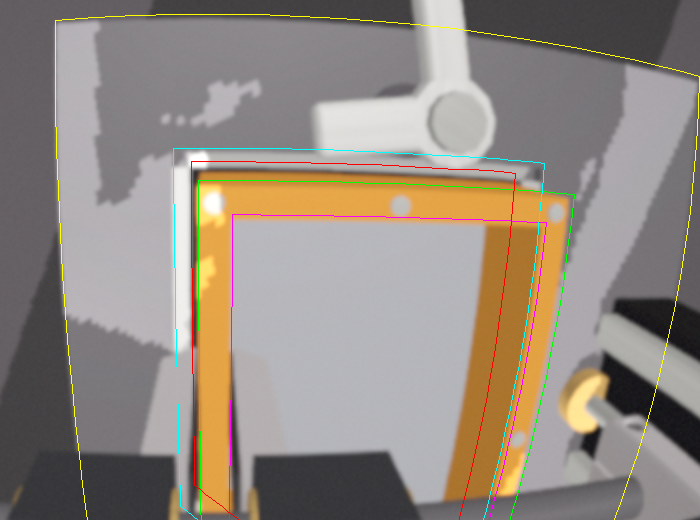

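View pics/s6.png

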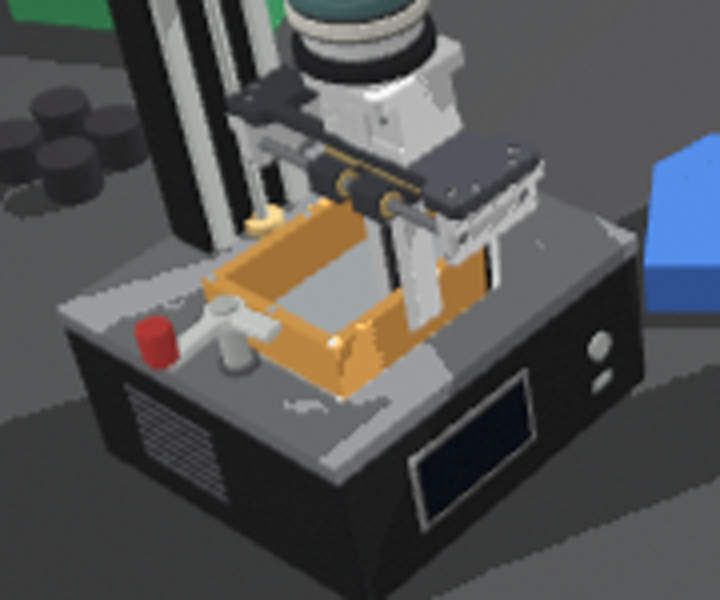

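Emit:
arm_command --series "-0.006 0 0.003 0 0.003 -0.001 0"

```text
time: 12.4
tool_pos: [0.598, -0.2259, 0.1357]
ee_rot: [-1.567, 0.0, -1.7]
wrist_force: [-3.6, 2.5, 16.0]
width: 0.0085
```

Emit:
arm_command --series "0 0 0 0 0.004 0 0"

```text
time: 12.5
tool_pos: [0.5981, -0.2259, 0.1357]
ee_rot: [-1.565, -0.0, -1.7]
wrist_force: [-8.0, 4.0, 16.1]
width: 0.0085
```

Emit:
arm_command --series "0 0 0 0 0.004 0 0"

```text
time: 12.6
tool_pos: [0.5981, -0.2259, 0.1357]
ee_rot: [-1.563, -0.001, -1.7]
wrist_force: [-4.5, 2.5, 12.9]
width: 0.0089
```

The vat makes firm floor contact (16 N) at the predicted height (0.136). I'll relax, release and look.

Emit:
arm_command --series "-0.006 0 0 0 0 0 0; 0 0 0 0 0 0 0.012; 0 0 0 0 0 0 0.03; 0 0 0 0 0 0 0.04; 0 0 0 0 0 0 0.04"

```text
time: 13.1
tool_pos: [0.5988, -0.2267, 0.1348]
ee_rot: [-1.568, -0.003, -1.7]
wrist_force: [0.9, -0.4, 0.0]
width: 0.0323
```

Emit:
arm_command --series "0 0 0 0 -0.015 0 0.04; 0 0 0 0 -0.03 0 0.04; 0 0 0 0 -0.035 0 0.04; 0 0 0 0 -0.035 0 0.04; 0 0 0 0 -0.03 0 0.04; 0 0 0 0 0 0 0.04"

```text
time: 13.7
tool_pos: [0.5978, -0.2261, 0.2875]
ee_rot: [-1.569, -0.002, -1.7]
wrist_force: [-1.2, -0.1, 0.8]
width: 0.0399
```

```bash
python3 - <<'E'
from plan import *
p,R,o=cur(); print(p,o["ee_rot"],o["time"],o["wrist_force"],o["width"])
cv2.imwrite("pics/s7.png",cv2.resize(robot.snapshot("scene")[100:250,50:230],None,fx=4,fy=4,interpolation=2))
im=robot.snapshot("wrist");cp=robot.camera_params("wrist");S=2;im=cv2.resize(im,None,fx=S,fy=S)
Rp=vatR(PYAW)
for r,c in((ring(0,42),(0,255,0)),(ring(-9,42),(255,0,255)),(ring(8,12),(255,255,0))):
    cv2.polylines(im,[np.round((projw(cp,Rp.apply(r)+PK)+.5)*S).astype(int)],True,c,1)
cv2.imwrite("pics/w7.png",im[40:640,260:960])
E
```

```text
[ 0.59776869 -0.22613128  0.2874881 ] [-1.56904414 -0.00242604 -1.69999192] 13.7 [-1.15804199 -0.07608263  0.75618959] 0.03989554469693285
```

View pics/s7.png

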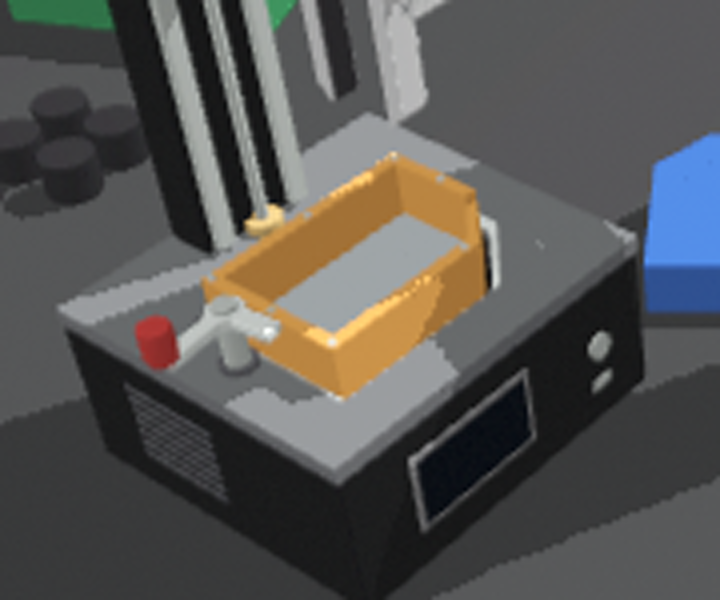

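View pics/w7.png

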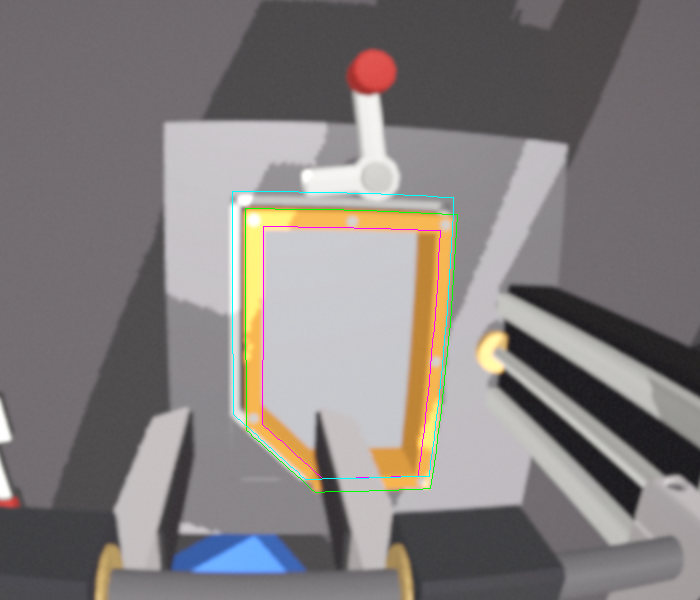

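```bash
python3 - <<'E'
from plan import *
P=robot.camera_params("scene"); im=robot.snapshot("scene");S=6
b=cv2.resize(im,None,fx=S,fy=S,interpolation=2);Rp=vatR(PYAW)
for r,c in((ring(0,42),(0,255,0)),(ring(-9,42),(255,0,255)),(ring(8,12),(255,255,0)),(ring(0,12),(0,0,255))):
    cv2.polylines(b,[np.round((proj(P,Rp.apply(r)+PK)+.5)*S).astype(int)],True,c,1)
cv2.imwrite("pics/s8.png",b[800:1300,560:1100])
for n in("scene","wrist"):
    if n=="wrist": im=robot.snapshot(n)
    p=robot.camera_params(n);E=np.array(p["extrinsics"])
    for t in("clamp_knob","vat_clamp"):
        for r in robot.spot_in(n,t)[:2]: print(n,t,round(r["score"],2),(E[:3,:3]@np.array(r["centre"])+E[:3,3]).round(4))
    h=cv2.cvtColor(im,cv2.COLOR_BGR2HSV);m=cv2.inRange(h,(0,150,90),(4,255,255))|cv2.inRange(h,(175,150,90),(180,255,255))
    q=cv2.connectedComponentsWithStats(m)
    for s,c in zip(q[2][1:],q[3][1:]):
        if s[4]>25: print(n,s,c)
pv=vatR(PYAW).apply([-.01,.1,.1865])+[*PP,0]; print("pivot",pv, "knob0",vatR(PYAW).apply([-.01,.15,.1865])+[*PP,0])
E
```

```text
scene clamp_knob 0.89 [ 0.6811 -0.2929  0.1731]
scene vat_clamp 0.77 [ 0.681  -0.294   0.1704]
scene [ 84 179  10  13  98] [ 88.76530612 185.04081633]
scene [278 186  21  26 226] [287.9159292  198.10619469]
wrist clamp_knob 0.8 [ 0.6822 -0.295   0.1731]
wrist vat_clamp 0.71 [ 0.6828 -0.2953  0.1728]
wrist [307  40  24  22 419] [318.5823389   50.69689737]
wrist [128 268  11   6  43] [133.53488372 270.6744186 ]
pivot [ 0.67495191 -0.29806825  0.1865    ] knob0 [ 0.72452868 -0.30456006  0.1865    ]
```

View pics/s8.png

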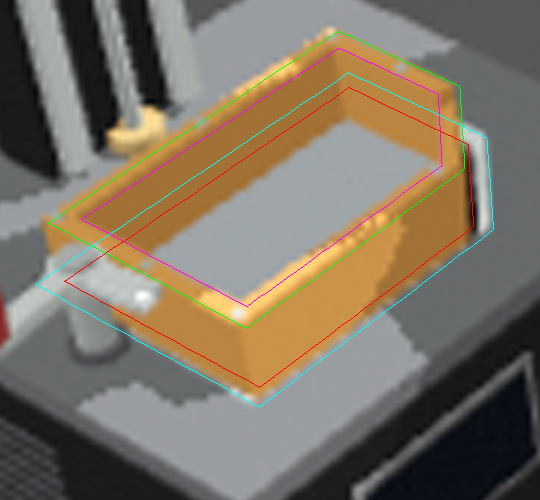

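```bash
python3 - <<'E'
from plan import *
im=robot.snapshot("scene"); cv2.imwrite("pics/scene9.png",im); cv2.imwrite("pics/s9.png",cv2.resize(im[130:205,95:180],None,fx=8,fy=8,interpolation=0))
im=robot.snapshot("wrist"); cv2.imwrite("pics/wrist9.png",im); cv2.imwrite("pics/w9.png",cv2.resize(im[110:270,240:365],None,fx=3.7,fy=3.7,interpolation=0))
E
```

```text
(no output)
```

View pics/s9.png

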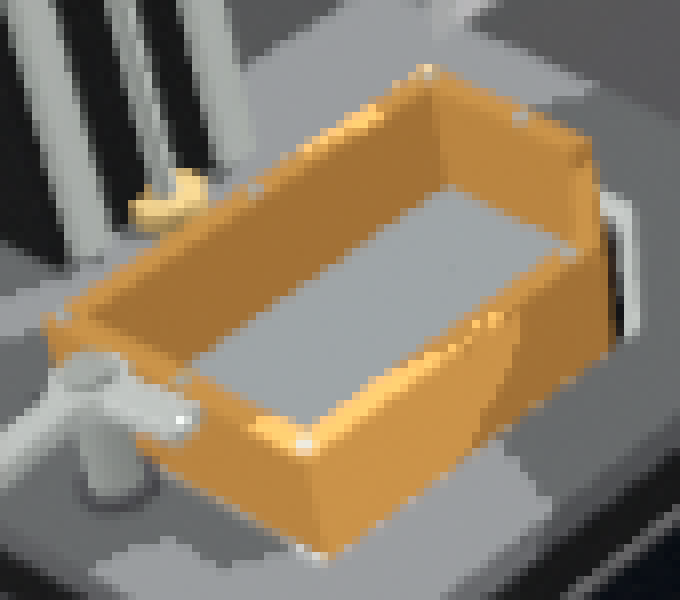

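View pics/w9.png

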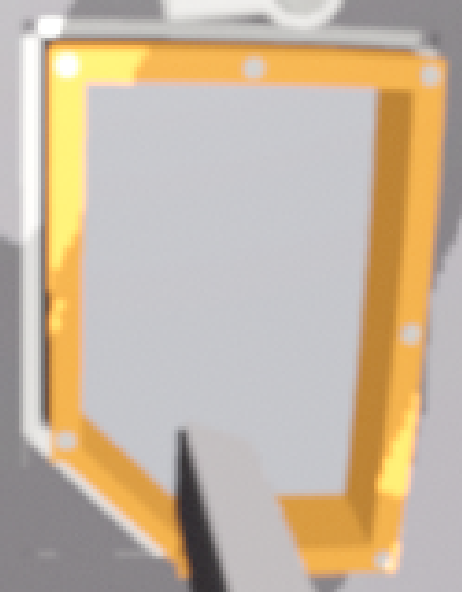

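The rim corners match the seated model within 0.7 px in the scene view, so the vat is home and flat. Now I'll measure the knob.

```bash
python3 - <<'E'
from plan import *
p,R,o=cur(); cp=robot.camera_params("wrist"); E=np.array(cp["extrinsics"])
def ray(cp,uv,fish):
    dx,dy=(uv[0]-cp["cx"])/cp["fx"],(uv[1]-cp["cy"])/cp["fy"]
    if fish:
        th=np.hypot(dx,dy); d=np.array([np.sin(th)*dx/th,-np.sin(th)*dy/th,-np.cos(th)])
    else: d=np.array([dx,-dy,-1])
    E=np.array(cp["extrinsics"]);return E[:3,3],E[:3,:3]@d
pv=vatR(PYAW).apply([-.01,.1,.1865])+[*PP,0]+vatR(PYAW).apply([-.0015,-.001,0])
for n,uv,f,z in(("wrist",(318.6,50.7),1,.190),("scene",(88.8,185),0,.1875)):
    c,d=ray(robot.camera_params(n),uv,f); w=c+d*(z-c[2])/d[2]
    l=vatR(PYAW).inv().apply(w-pv); print(n,w.round(4),"r from pivot",np.hypot(l[0],l[1]).round(4),"angle",np.arctan2(-l[0],l[1]).round(3),"reach",np.hypot(w[0],w[1]).round(3))
print(pv.round(4),o["joint_positions"])
E
```

```text
wrist [ 0.7229 -0.2968  0.19  ] r from pivot 0.0488 angle 0.124 reach 0.781
scene [ 0.7248 -0.2975  0.1875] r from pivot 0.0506 angle 0.109 reach 0.783
[ 0.6742 -0.2965  0.1865] [-4.49380127e-01  2.95884958e-01  9.83035745e-01 -1.82284466e-03
  1.87426099e+00  1.25012186e+00]
```

```bash
cat >> plan.py <<'E'
PV=np.array([.6745,-.2968,0])
def knob(a,z,phi,r=.05):
    Ra=Rn.from_euler('z',PYAW+a); return PV+Ra.apply([0,r,0])+[0,0,z], Ra*RX*Rn.from_euler('x',phi)
E
python3 - <<'E'
from plan import *
p,R,o=cur()
b,Rb=knob(.115,.25,.25); print(b); plan(p,R,b,Rb,.03)
E
```

```text
[ 0.72449422 -0.29756015  0.25      ]
6 rows
0.0435 -0.019 0.0019 0.0092 0.0045 0.0229 0.03; 0.0435 -0.019 0.0019 0.0096 0.0055 0.0225 0.03; 0.0435 -0.019 0.0019 0.0101 0.0064 0.022 0.03; 0.0435 -0.019 0.0019 0.0105 0.0074 0.0215 0.03; 0.0435 -0.019 0.0019 0.0109 0.0083 0.021 0.03; 0.0435 -0.019 0.0019 0.0113 0.0092 0.0204 0.03
```

Emit:
arm_command --series "0.043 -0.019 0.002 0.009 0.003 0.023 0.03; 0.043 -0.019 0.002 0.01 0.004 0.023 0.03; 0.043 -0.019 0.002 0.01 0.004 0.022 0.03; 0.043 -0.019 0.002 0.01 0.005 0.022 0.03; 0.043 -0.019 0.002 0.011 0.005 0.021 0.03; 0.043 -0.019 0.002 0.011 0.006 0.02 0.03; 0 0 0 0 0 0 0.03"

```text
time: 14.9
tool_pos: [0.7275, -0.2981, 0.2606]
ee_rot: [-1.319, 0.002, -1.58]
wrist_force: [0.3, -0.5, -0.5]
width: 0.0304
```

```bash
python3 - <<'E'
from plan import *
p,R,o=cur(); print(p,o["joint_positions"],o["time"])
b,Rb=knob(.115,.25,.25);  plan(p,R,b,Rb,.03)
E
```

```text
[ 0.72750529 -0.29810724  0.26055753] [-0.51592954  0.45134958  0.83520995  0.12321081  1.63423322  1.08617368] 14.9
1 rows
-0.0018 0.0049 -0.0035 -0.0005 0.0095 -0.0056 0.03
```

Emit:
arm_command --series "0 0.005 0 0 0.009 -0.006 0.03; 0 0 0 0 0.02 -0.005 0.03; 0 0 0 0 0 0 0.03"

```text
time: 15.2
tool_pos: [0.7223, -0.297, 0.2283]
ee_rot: [-1.324, 0.005, -1.586]
wrist_force: [-0.0, 0.0, -1.1]
width: 0.0299
```

```bash
python3 - <<'E'
from plan import *
p,R,o=cur(); print(p,o["time"])
b,Rb=knob(.115,.178,.25);  plan(p,R,b,Rb,.03)
im=robot.snapshot("wrist");s=robot.snapshot("scene")
cv2.imwrite("pics/k1.png",np.hstack([im[100:384,100:460],cv2.resize(s[90:230,40:217],(360,284),interpolation=2)]))
E
```

```text
[ 0.7223041  -0.29695763  0.22829856] 15.2
2 rows
0.0014 -0.0007 -0.0024 0.0004 0.0247 -0.0051 0.03; 0.0014 -0.0007 -0.0024 0.0003 0.0246 -0.0051 0.03
```

View pics/k1.png

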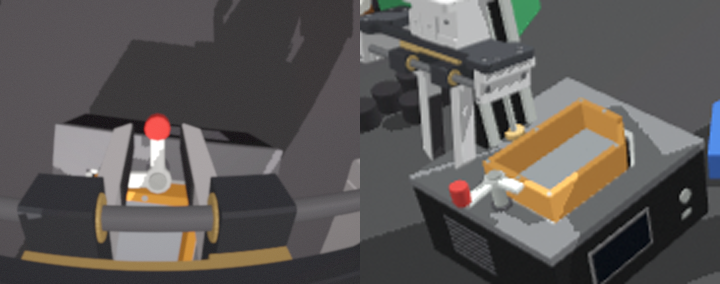

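The knob is centred between the fingers, at about (157,127) in the left crop. Now I'll lower around it.

Emit:
arm_command --series "0.001 0 -0.002 0 0.02 -0.004 0.03; 0 0 0 0 0.015 -0.003 0.03; 0 0 0 0 0.008 -0.002 0.03; 0 0 0 0 0 0 0.03"

```text
time: 15.7
tool_pos: [0.7277, -0.2976, 0.195]
ee_rot: [-1.308, -0.005, -1.586]
wrist_force: [0.5, -0.5, -0.2]
width: 0.0298
```

```bash
python3 - <<'E'
from plan import *
p,R,o=cur(); print(p,o["time"],o["wrist_force"],o["joint_positions"])
b,Rb=knob(.115,.178,.25);  plan(p,R,b,Rb,.03)
b2,Rb2=knob(.9,.178,.1); plan(b,Rb,b2,Rb2,.03,step=.015,ang=.1)
s=robot.snapshot("scene")
cv2.imwrite("pics/k2.png",cv2.resize(s[90:230,40:217],(708,560),interpolation=2))
E
```

```text
[ 0.72772097 -0.29756618  0.19499428] 15.7 [ 0.51331914 -0.48651968 -0.23986348] [-0.51425065  0.43691955  0.98578798  0.12130291  1.48529281  1.07492266]
1 rows
-0.013 0.0012 0.0044 0 0.0156 -0.0075 0.03
8 rows
-0.0178 -0.0967 0.0171 -0.0044 -0.0005 -0.0018 0.03; -0.0178 -0.0967 0.0171 -0.0046 -0.0003 -0.0013 0.03; -0.0178 -0.0967 0.0171 -0.0047 -0.0002 -0.0009 0.03; -0.0178 -0.0967 0.0171 -0.0048 -0.0002 -0.0004 0.03; -0.0178 -0.0967 0.0171 -0.0048 -0.0001 0 0.03; -0.0178 -0.0967 0.0171 -0.0048 0 0.0005 0.03; -0.0178 -0.0967 0.0171 -0.0047 0.0001 0.0009 0.03; -0.0178 -0.0967 0.0171 -0.0046 0.0001 0.0014 0.03
```

View pics/k2.png

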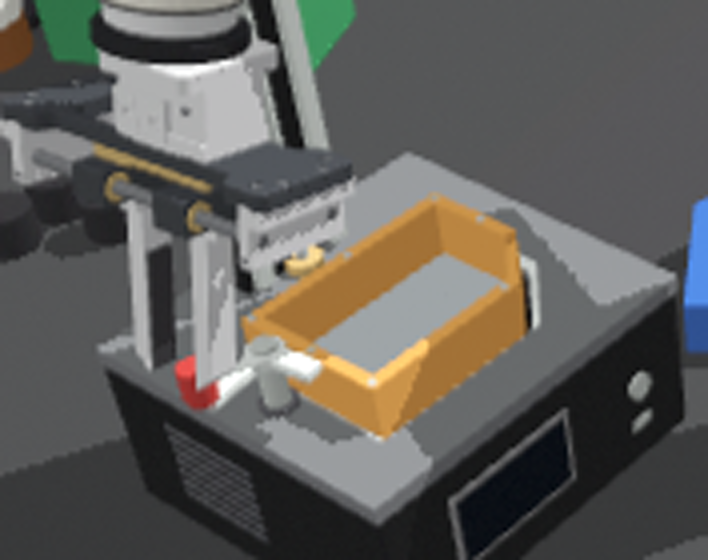

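Emit:
arm_command --series "-0.01 0 0.004 0 0.009 -0.004 0.03; 0 0 0 0 0.008 -0.004 0.03; 0 0 0 0 0 0 0.03"

```text
time: 16.05
tool_pos: [0.7252, -0.2982, 0.1787]
ee_rot: [-1.314, -0.003, -1.585]
wrist_force: [-0.2, -0.0, 0.2]
width: 0.0301
```

```bash
python3 - <<'E'
from plan import *
p,R,o=cur(); print(p,o["time"],o["wrist_force"])
b,Rb=knob(.115,.178,.25);  plan(p,R,b,Rb,.03)
b2,Rb2=knob(.9,.178,.1); plan(p,R,b2,Rb2,.03,step=.015,ang=.1)
E
```

```text
[ 0.72521616 -0.29824205  0.17870713] 16.05 [-0.21741937 -0.0222605   0.17820254]
1 rows
-0.0066 0.0018 0.0024 -0.0007 0.0005 -0.0009 0.03
8 rows
-0.0184 -0.0965 0.0177 -0.0045 -0.0004 -0.0019 0.03; -0.0184 -0.0965 0.0177 -0.0047 -0.0003 -0.0014 0.03; -0.0184 -0.0965 0.0177 -0.0048 -0.0002 -0.001 0.03; -0.0184 -0.0965 0.0177 -0.0049 -0.0001 -0.0005 0.03; -0.0184 -0.0965 0.0177 -0.0049 0 0 0.03; -0.0184 -0.0965 0.0177 -0.0049 0.0001 0.0004 0.03; -0.0184 -0.0965 0.0177 -0.0048 0.0002 0.0009 0.03; -0.0184 -0.0965 0.0177 -0.0047 0.0002 0.0014 0.03
```

```bash
python3 - <<'E'
from plan import *
p,R,o=cur()
b2,Rb2=knob(.55,.178,.2); plan(p,R,b2,Rb2,.03,step=.012,ang=.12)
E
```

```text
4 rows
-0.0138 -0.1055 0.0252 -0.0054 -0.0002 -0.0013 0.03; -0.0138 -0.1055 0.0252 -0.0056 0 -0.0008 0.03; -0.0138 -0.1055 0.0252 -0.0056 0.0001 -0.0002 0.03; -0.0138 -0.1055 0.0252 -0.0056 0.0003 0.0004 0.03
```

Emit:
arm_command --series "-0.014 -0.106 0.025 -0.006 0 -0.001 0.03; -0.014 -0.106 0.025 -0.006 0 -0.001 0.03; -0.014 -0.106 0.025 -0.006 0 0 0.03; -0.014 -0.106 0.025 -0.006 0 0 0.03; 0 0 0 0 0 0 0.03"

```text
time: 16.55
tool_pos: [0.7193, -0.2762, 0.1783]
ee_rot: [-1.374, -0.004, -1.135]
wrist_force: [0.0, -0.1, -0.4]
width: 0.03
```

```bash
python3 - <<'E'
from plan import *
p,R,o=cur(); print(p,o["time"],o["wrist_force"])
b2,Rb2=knob(.55,.178,.2); plan(p,R,b2,Rb2,.03,step=.012,ang=.12)
b2,Rb2=knob(.95,.178,.12); plan(p,R,b2,Rb2,.03,step=.012,ang=.12)
E
```

```text
[ 0.71926353 -0.27616859  0.17828239] 16.55 [ 0.01047513 -0.08708223 -0.42864036]
1 rows
0.0028 0.0164 0.0007 0.0006 0.0004 0.0006 0.03
4 rows
-0.0189 -0.0947 0.0161 -0.0047 -0.0001 -0.0007 0.03; -0.0189 -0.0947 0.0161 -0.0048 0 -0.0003 0.03; -0.0189 -0.0947 0.0161 -0.0048 0.0001 0.0002 0.03; -0.0189 -0.0947 0.0161 -0.0047 0.0001 0.0006 0.03
```

Emit:
arm_command --series "-0.019 -0.095 0.016 -0.005 0 -0.001 0.03; -0.019 -0.095 0.016 -0.005 0 0 0.03; -0.019 -0.095 0.016 -0.005 0 0 0.03; -0.019 -0.095 0.016 -0.005 0 0.001 0.03; 0 0 0 0 0 0 0.03"

```text
time: 17.05
tool_pos: [0.7087, -0.2617, 0.1786]
ee_rot: [-1.454, -0.006, -0.75]
wrist_force: [0.5, 0.3, -0.9]
width: 0.0299
```

```bash
python3 - <<'E'
from plan import *
p,R,o=cur(); print(p,o["time"],o["wrist_force"])
b2,Rb2=knob(1.35,.178,.08); plan(p,R,b2,Rb2,.03,step=.012,ang=.12)
s=robot.snapshot("scene")
cv2.imwrite("pics/k3.png",cv2.resize(s[90:230,40:217],(708,560),interpolation=2))
E
```

```text
[ 0.70865868 -0.26171896  0.17859784] 17.05 [ 0.46314557  0.29421991 -0.91667713]
4 rows
-0.0088 -0.0992 0.0112 -0.0051 0 -0.0007 0.03; -0.0088 -0.0992 0.0112 -0.0052 0.0001 -0.0002 0.03; -0.0088 -0.0992 0.0112 -0.0052 0.0002 0.0003 0.03; -0.0088 -0.0992 0.0112 -0.0051 0.0002 0.0008 0.03
```

View pics/k3.png

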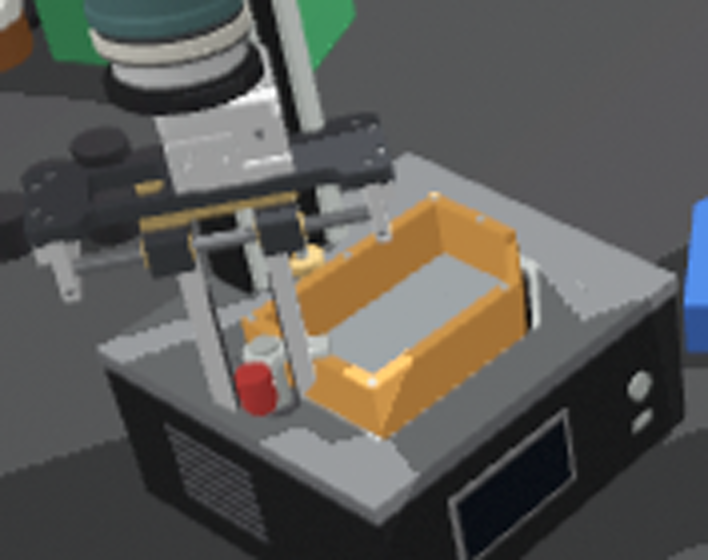

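The knob is moving with the fingers and is between them at (257,388). Continuing.

Emit:
arm_command --series "-0.009 -0.1 0.011 -0.005 0 -0.001 0.03; -0.009 -0.1 0.011 -0.005 0 0 0.03; -0.009 -0.1 0.011 -0.005 0 0 0.03; -0.009 -0.1 0.011 -0.005 0 0.001 0.03; 0 0 0 0 0 0 0.03"

```text
time: 17.6
tool_pos: [0.6928, -0.2523, 0.1789]
ee_rot: [-1.492, -0.008, -0.353]
wrist_force: [0.8, 0.0, 0.9]
width: 0.0299
```

```bash
python3 - <<'E'
from plan import *
p,R,o=cur(); print(p,o["time"],o["wrist_force"])
b2,Rb2=knob(1.65,.178,.06); plan(p,R,b2,Rb2,.03,step=.008,ang=.1)
E
```

```text
[ 0.69277452 -0.25231987  0.17891274] 17.6 [0.83334952 0.01674462 0.85178142]
4 rows
-0.0044 -0.0752 0.0072 -0.0042 0.0002 -0.0001 0.03; -0.0044 -0.0752 0.0072 -0.0042 0.0002 0.0002 0.03; -0.0044 -0.0752 0.0072 -0.0041 0.0002 0.0005 0.03; -0.0044 -0.0752 0.0072 -0.0041 0.0003 0.0008 0.03
```

Emit:
arm_command --series "-0.004 -0.075 0.007 -0.004 0 0 0.03; -0.004 -0.075 0.007 -0.004 0 0 0.03; -0.004 -0.06 0.007 -0.004 0 0 0.03; 0 0 0.007 -0.003 0 0.001 0.03"

```text
time: 18.0
tool_pos: [0.6797, -0.248, 0.179]
ee_rot: [-1.503, -0.001, -0.152]
wrist_force: [1.0, -0.0, -0.7]
width: 0.0301
```

Emit:
arm_command --series "0 0 0 -0.003 0 0.001 0.03"

```text
time: 18.1
tool_pos: [0.6771, -0.2467, 0.179]
ee_rot: [-1.503, -0.002, -0.156]
wrist_force: [1.1, 0.2, -0.9]
width: 0.0297
```

Emit:
arm_command --series "0 0 0 -0.003 0 0.001 0.03"

```text
time: 18.2
tool_pos: [0.6744, -0.2457, 0.179]
ee_rot: [-1.504, -0.003, -0.159]
wrist_force: [6.7, -1.8, -1.2]
width: 0.0303
```

```bash
python3 - <<'E'
from plan import *
p,R,o=cur(); l=vatR(PYAW).inv().apply(p-PV); print(p,o["time"],o["wrist_force"],"tcp angle",np.arctan2(-l[0],l[1]),np.hypot(l[0],l[1]))
s=robot.snapshot("scene")
cv2.imwrite("pics/k4.png",cv2.resize(s[90:230,40:217],(708,560),interpolation=2))
E
```

```text
[ 0.67444594 -0.2456872   0.17903588] 18.2 [ 6.7150756  -1.84897425 -1.18268754] tcp angle 1.702057643866742 0.051112832483947844
```

View pics/k4.png

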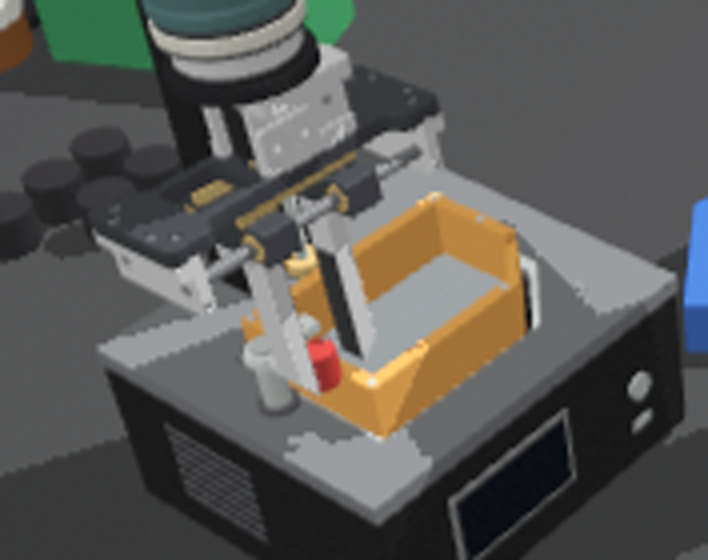

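The force jumped to 6.7 N at knob angle ≈1.60, which suggests the stop. One more push to confirm.

Emit:
arm_command --series "0 0 0 -0.003 0 0 0.03; 0 0 0 -0.003 0 0 0.03"

```text
time: 18.45
tool_pos: [0.6744, -0.2457, 0.179]
ee_rot: [-1.504, -0.019, -0.161]
wrist_force: [10.8, -1.8, -4.1]
width: 0.03
```

Emit:
arm_command --series "0 0 0 0.004 0 0 0.03; 0 0 0 0 -0.01 0 0.03; 0 0 0 0 -0.02 0 0.03; 0 0 0 0 -0.03 0 0.03; 0 0 0 0 -0.03 0 0.03; 0 0 0 0 -0.03 0 0.03; 0 0 0 0 -0.03 0 0.03; 0 0 0 0 0 0 0.03"

```text
time: 19.25
tool_pos: [0.6689, -0.2555, 0.3369]
ee_rot: [-1.503, -0.008, -0.167]
wrist_force: [-0.1, -0.6, 0.5]
width: 0.03
```

```bash
python3 - <<'E'
from plan import *
p,R,o=cur(); print(p,o["time"],o["wrist_force"])
s=robot.snapshot("scene"); cv2.imwrite("pics/scene_end.png",s)
w=robot.snapshot("wrist")
cv2.imwrite("pics/k5.png",np.hstack([cv2.resize(s[110:230,60:212],(380,300),interpolation=2),cv2.resize(w[40:340,100:480],(380,300))]))
E
```

```text
[ 0.66893136 -0.25547891  0.33686607] 19.25 [-0.1422932  -0.58512774  0.49277437]
```

View pics/k5.png

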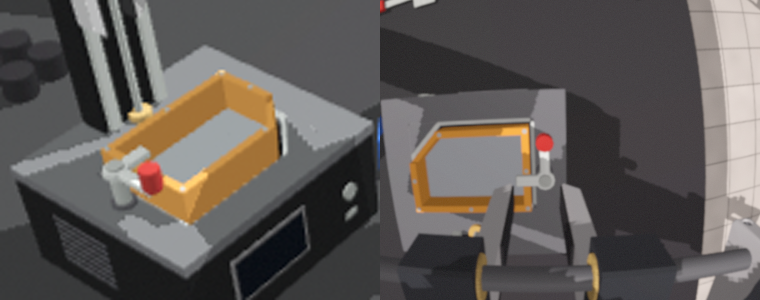

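View pics/scene_end.png

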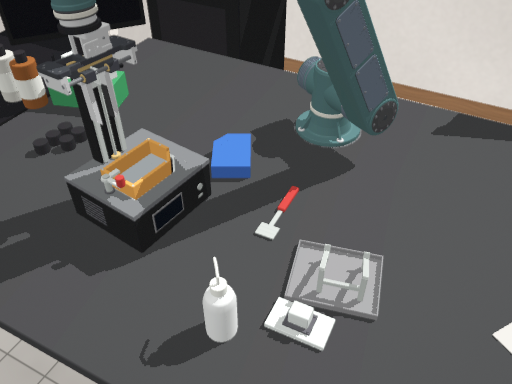

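The clamp is closed with its nose over the rim. The bottle, platform, scraper and blue tray are where they were. One final numeric check of the vat and knob.

```bash
python3 - <<'E'
from plan import *
im=cv2.imread("pics/scene_end.png");P=robot.camera_params("scene")
h=cv2.cvtColor(im,cv2.COLOR_BGR2HSV);m=cv2.inRange(h,(0,150,90),(4,255,255))|cv2.inRange(h,(175,150,90),(180,255,255))
q=cv2.connectedComponentsWithStats(m)
E=np.array(P["extrinsics"])
for s,c in zip(q[2][1:],q[3][1:]):
    if s[4]>25 and c[0]<200:
        d=E[:3,:3]@np.array([(c[0]-P["cx"])/P["fx"],-(c[1]-P["cy"])/P["fy"],-1]);w=E[:3,3]+d*(.1875-E[2,3])/d[2]
        l=vatR(PYAW).inv().apply(w-PV);print(c,w,"angle",np.arctan2(-l[0],l[1]),"r",np.hypot(l[0],l[1]))
a=cv2.imread("pics/scene9.png"); d=cv2.absdiff(a,im).max(2); print("diff in vat far region",d[135:165,140:178].mean())
S=7;b=cv2.resize(im,None,fx=S,fy=S,interpolation=0);Rp=vatR(PYAW)
for r,c in((ring(0,42),(0,255,0)),(ring(8,12),(255,255,0))):
    cv2.polylines(b,[np.round((proj(P,Rp.apply(r)+PK)+.5)*S).astype(int)],True,c,1)
cv2.imwrite("pics/end2.png",b[130*S:205*S,95*S:185*S])
E
```

```text
[119.77894737 180.65263158] [ 0.68182859 -0.247279    0.1875    ] angle 1.5540767820813246 r 0.05006034017859489
diff in vat far region 7.883333333333334
```

View pics/end2.png

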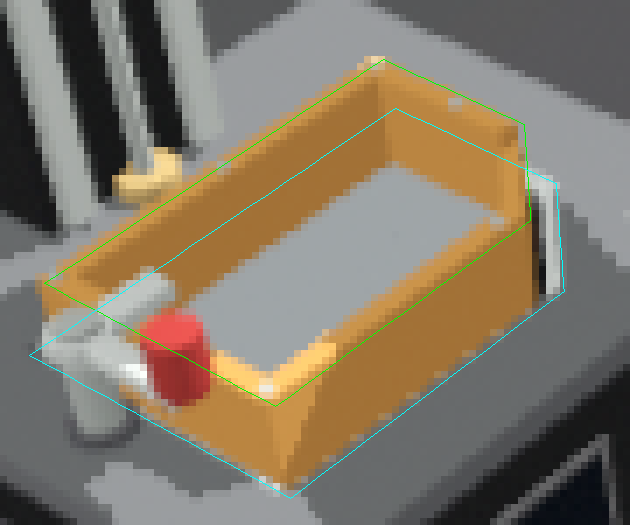

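```bash
python3 - <<'E'
from plan import *
p,R,o=cur(); plan(p,R,np.array([.42,.05,.36]),R,.03,step=.04)
E
```

```text
10 rows
0 0 0 -0.0296 -0.0011 0.0261 0.03; 0 0 0 -0.0296 -0.0011 0.0261 0.03; 0 0 0 -0.0296 -0.0011 0.0261 0.03; 0 0 0 -0.0296 -0.0011 0.0261 0.03; 0 0 0 -0.0296 -0.0011 0.0261 0.03; 0 0 0 -0.0296 -0.0011 0.0261 0.03; 0 0 0 -0.0296 -0.0011 0.0261 0.03; 0 0 0 -0.0296 -0.0011 0.0261 0.03; 0 0 0 -0.0296 -0.0011 0.0261 0.03; 0 0 0 -0.0296 -0.0011 0.0261 0.03
```

Emit:
arm_command --series "0 0 0 -0.02 -0.005 0.03 0.03; 0 0 0 -0.03 -0.002 0.026 0.03; 0 0 0 -0.03 -0.002 0.026 0.03; 0 0 0 -0.03 -0.002 0.026 0.03; 0 0 0 -0.03 -0.002 0.026 0.03; 0 0 0 -0.03 -0.002 0.026 0.03; 0 0 0 -0.03 -0.002 0.026 0.03; 0 0 0 -0.03 -0.002 0.026 0.03; 0 0 0 -0.03 -0.002 0.026 0.03; 0 0 0 -0.03 -0.002 0.026 0.03; 0 0 0 0 0 0 0.03"

```text
time: 20.45
tool_pos: [0.4082, 0.0635, 0.346]
ee_rot: [-1.493, 0.062, -0.171]
wrist_force: [-0.2, -0.3, 0.2]
width: 0.0301
```

```bash
python3 - <<'E'
from plan import *
p,R,o=cur(); print(p,o["time"],o["wrist_force"])
ims=[]
for n,c in(("top",(130,250,310,430)),("scene",(125,215,85,205))):
    im=robot.snapshot(n);P=robot.camera_params(n);cv2.imwrite(f"pics/{n}_z.png",im)
    S=6 if n=="scene" else 5;b=cv2.resize(im,None,fx=S,fy=S,interpolation=2);Rp=vatR(PYAW)
    for r,k in((ring(0,42),(0,255,0)),(ring(8,12),(255,255,0))):
        cv2.polylines(b,[np.round((proj(P,Rp.apply(r)+PK)+.5)*S).astype(int)],True,k,1)
    cv2.imwrite(f"pics/z_{n}.png",b[c[0]*S:c[1]*S,c[2]*S:c[3]*S])
E
```

```text
[0.40819182 0.06348441 0.34601491] 20.45 [-0.22416803 -0.28315996  0.22459954]
```

View pics/z_top.png

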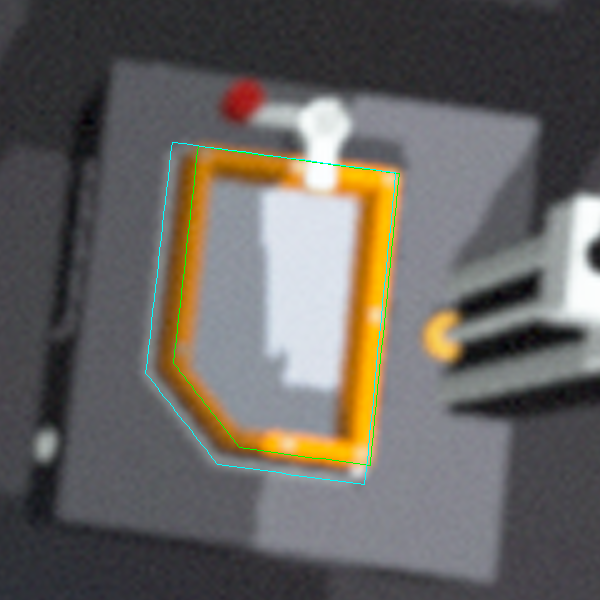

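View pics/z_scene.png

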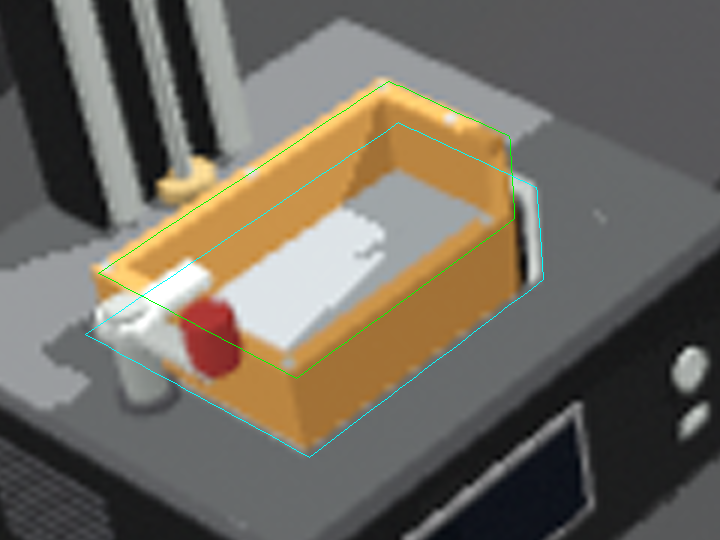

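```bash
python3 - <<'E'
from plan import *
im=cv2.imread("pics/scene_z.png");P=robot.camera_params("scene");S=14
b=cv2.resize(im,None,fx=S,fy=S,interpolation=0);Rp=vatR(PYAW)
for r,k in((ring(0,42),(0,255,0)),(ring(-9,42),(255,0,255))):
    for u,v in np.round((proj(P,Rp.apply(r)+PK)+.5)*S).astype(int): cv2.circle(b,(u,v),2,k,-1)
cv2.imwrite("pics/zz.png",b[155*S:195*S,122*S:177*S])
E
```

```text
(no output)
```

View pics/zz.png

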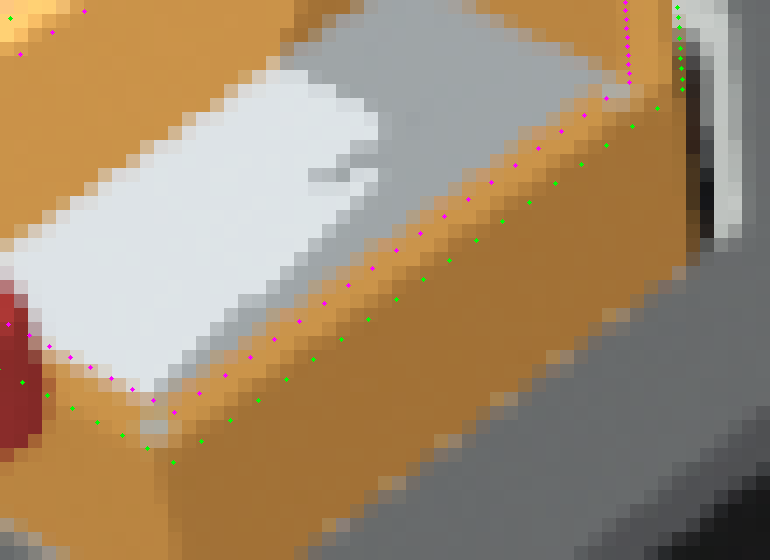

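The front rim and the recess edge are shifted together by about 1 px in the scene view. The rim's height above the deck therefore fits the seated 30 mm, and what's left is calibration error. Handing in.

```bash
python3 -c "
from bench import robot
print(robot.close_job())"
```

```text
the job is handed in; nothing more can be done
None
```

The amber vat is seated in the printer's recess with its cut corner at the filled-in corner, and the clamp is closed over it. I handed the job in at about 20.5 s of the 54 s allowed.

**Moving the vat:** I gripped it by the front wall at 8.9 mm opening and lifted it off the stand. I levelled it, turned it about 110° and lowered it until it touched down, with at most about 16 N read at the wrist. I then released it with the fingertips about 5 mm above the deck.

**Clamp:** I swept the red knob round with the open fingers until the push force rose to about 11 N with no further movement. The image then gave a clamp angle of 1.55 rad at 50 mm radius, against 1.571 rad for closed. The nose is over the rim.

**Last checks:**
- **Rim position:** The rim matched the seated model to about 1 px (roughly 2 mm) in the top and scene views.
- **Slight disagreement:** In the scene view, the front rim and the recess edge both sat about 1 px off the model. I put that down to calibration, because the rim's height above the deck fitted the seated 30 mm. My height estimate at contact was 0.7 mm above the recess floor, within measurement error.
- **Other objects:** The bottle, platform, scraper and blue tray look unmoved in the picture, though I did not measure them. The arm ended well clear, touching nothing.

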